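# Clear the copy board and set out the scale for a reference shot

### The arm

A 7-joint arm with a two-finger parallel gripper is mounted at the origin on the work surface. World frame = base frame: x ahead of the robot, y to its left, z up, the work surface at z = 0. Lengths are in mm, angles in degrees, forces in N, time in s.
With the tool pointing down it reaches from about 400 to 875 mm from the base axis. Payload 6.5 kg.
Tool frame: the origin (TCP) lies at the very end of the fingers, on their centre line; the grasp point (between the pads) lies 19 mm behind it (bot.grasp_offset is the distance from the TCP to the grasp point, in mm); z points along the fingers, y is the line along which they close (so a half turn about z gives the same grasp; the last joint's range is limited). The gripper opens to 88 mm and grips with 3 to 60 N. Pads are 18 mm wide; open, the fingers measure 123 mm over their backs; the gripper's body (75 mm by 187 mm) begins 45 mm behind the grasp point.
Start: joints at [-73.808, 30.733, -0.252, 88.115, 0.149, 61.152, -4.079], TCP at [222.145, 610.853, 238.716] pointing down, gripper open.
Joint ranges: [-154.64, 154.64], [-21.42, 123.67], [-72.66, 72.17], [13.99, 137.28], [-74.86, 254.86], [10.95, 109.41], [-158.01, 158.01]. Speed limits (degrees/s): [136.94, 136.94, 180, 180, 180, 180, 180].

### API

Orientations are given as a 3x3 rotation matrix whose columns are the frame's x, y, z axes.
In Python, from workcell import bot gives the robot as it stands. The module is installed in compiled form; this text tells all that it offers.
- The arm moves only by the tool carry_out, never from a script. Its argument "rows" is a list of rows, each a list of 3 entries, a list of its own where there are three numbers: the opening, from 0 (shut) to 1 (fully open), then the shift along the tool's x, y, z in m, then the turn about the tool's z in degrees. In form: [[jaw, [tx, ty, tz], yaw], ...]. A call has 1 to 12 rows; each row shifts and turns the commanded pose from where the row before left it, along the tool's axes as they then stand; what a row does not reach is not made up. A row lasts 1/12 s, in which the tool goes at most 41.7 mm and 7.16 degrees, less where a joint would pass 70% of its speed; a pose out of reach is approached as far as the arm can. A call with a gripper value outside its range is refused whole. The fingers move at their own pace and stop on an object; the grip force is fixed at half the most. Time passes only in rows, so rows that do not move let the fingers close. It gives the time, the measured TCP pose, the force, the opening and the grip force at its end, in the units of the state.
- bot.observe(): the state, without advancing time (a new reading comes with each control period).
- bot.capture(name): name is "scene" or "top"; returns (picture, depth): 420x560x3 uint8, blue, green, red; 420x560 float32, mm along the optical axis (not along the pixel's ray), 0 where there is no reading.
- bot.camera_info(name): a dict with "intrinsics" (3x3 intrinsics, pixels), "k1" (the pictures are not rectified: a ray, as slopes to the right and down, at radius r is drawn at 1 + k1 r^2 times it, then the intrinsics apply), "rvec" (rotation vector, rad) and "tvec" (3), from world to camera coordinates, as OpenCV has them. Camera axes: x right, y down, z forward; pixel columns grow to the right and rows downward; lengths in mm; the calibration is good to about 2 mm. A picture is of the moment at which its call begins. camera_info takes no time and is no camera call.
- bot.job_done(): hands the job in; it is judged then, once.
The state is a dict: "t": time; "joint_positions": joint angles; "joint_velocities": joint speeds; "effort": joint torques, N m; "tcp_pos": TCP position; "tcp_rot": TCP orientation; "contact_force": force on the tool from outside, world axes, zero at the start; "ft_torque": the same for the moment, N m; "width": finger opening in mm; "grip_force": force on a finger pad.
Only numpy, scipy, OpenCV 4.12 (cv2) and the standard library are available. Lean on these libraries where they do the work, as an engineer would, in place of code of your own. Each camera call takes 0.05 s, during which the arm holds its last target. There are 200 camera calls.

### The job

Get the copy stand ready for its reference shot: swing the latch of the fittings case fully aside, open the lid right up, and stow every loose fitting from the copy board in the case, corner brackets in the compartment with the sample bracket and levelling feet in the one with the sample foot. Only when the board is clear, draw the sprung scale out until its crossbar lies on the brass line, hold it still there for two seconds for the exposure, then ease it all the way home without letting it snap back. Finish with the lid shut on the case (the latch can stay free) and leave the mug, lens and carton where they are.

Things in the scene. Friction and masses are not known exactly. Their poses are not given: they have to be found in the camera images.
- board: fixed grey copy board lying on the table, 260 x 440 x 6 mm, top at z = 6 mm; origin on the table surface, 20 mm in -y from the board's middle; the sprung scale lies along the board's y axis at x = 0. Its aluminium housing (46 mm wide, 42 mm tall) spans y -370 to -180 mm
- gauge (a joint): draw of the sprung scale slide, m: 0 = fully home, up to 0.175 drawn out along the board's +y. A spring of 40 N/m pulls it home, with 2 N at 0; let go, it snaps back. At 0 the crossbar and grip stand at y = -130 mm on the board
- gauge_grip (a point): middle of the slide's upright grip block, 42 mm above the table; the block is 14 mm thick along y (pull direction), 30 mm wide along x, from 16 to 56 mm above the table. Right under it is the crossbar, 60 mm along x, 8 mm along y, 8 to 17 mm above the table. The steel blade, 26 mm wide, runs from it into the housing. Axes parallel to those of the board
- mark: brass line inlaid flush in the board, across the slide's path: 170 mm along its x, 5 mm along its y; origin in its middle, axes parallel to the board's. At the mark the crossbar lies right over the line (gauge_grip at y = 0 in this frame)
- case: fixed case with two side-by-side compartments, 190 (x) x 310 (y) x 65 mm tall without the lid, walls and floor 5 mm, a divider at y = 0; origin at the centre of its underside; x points away from the robot, to the hinge side. A latch boss stands at x -141 to -95 mm, y -115 to -85 mm, 64 mm tall, with the latch pivot on it at x = -127 mm, y = -100 mm
- lid (a joint): angle of the 10 mm thick lid, rad: 0 = shut, 1.57 = upright, stop at 1.75. Hinged along the far (+x) upper rim of the case, opens upward; a stiff hinge keeps it where it is left (under 4 N at the bar to move it). The latch blocks it until swung aside
- lid_bar (a point): middle of the round handle bar in front of the lid's near edge: 12 mm in diameter, 66 mm free length along the case's y, 235 mm from the hinge axis and in the middle of the lid's thickness, 39 mm clear of the lid edge (so a finger fits between bar and lid). Shut, it is 70 mm above the table
- lid_hinge (a point): point on the lid's hinge axis, middle of its length, 65 mm above the table: the lid turns about the case's y axis here. lid_bar is 235 mm along the lid from it and 5 mm above the plane of the lid's underside
- latch (a joint): angle of the latch lever, rad: 0 = pointing to the case's +x, over the lid's near edge (locked); the lever (14 mm wide, 79 to 87 mm above the table) swings level, clockwise seen from above, to 1.6 = pointing to the case's -y (free of the lid). Stays where left, turns with under 2 N at the post
- latch_post (a point): upright steel post on the lever's end, 12 mm in diameter, from 87 to 121 mm above the table; this point is on its axis, 107 mm above the table, 48 mm from the pivot
- latch_pivot (a point): point on the latch's upright pivot axis, level with latch_post
- sample_bracket: sample corner bracket fixed on the floor at the far end of the compartment of its kind (left or right varies). Shaped like the loose ones; origin at the centre of its underside, on the case floor; axes parallel to the case's. In its frame the inside of the compartment spans x -158 to +22 mm and y about -72 to +72 mm, with the rim 60 mm up
- sample_foot: sample levelling foot fixed on the floor at the far end of the compartment of its kind (left or right varies). Shaped like the loose ones; origin at the centre of its underside, on the case floor; axes parallel to the case's. In its frame the inside of the compartment spans x -158 to +22 mm and y about -72 to +72 mm, with the rim 60 mm up
- bracket1: loose cast corner bracket, bare aluminium: foot plate 40 x 24 x 8 mm with an upright wall 8 mm thick, 24 mm wide, 40 mm tall overall at its -x end. Origin at the centre of the underside of the foot plate, z up, x along the 40 mm length (wall at x = -20 to -12 mm), y across the 24 mm width. Mass 50-100 g. May be absent (None)
- foot1: loose levelling foot, bare aluminium: round disc 38 mm in diameter, 8 mm thick, with an upright stud 12 mm in diameter on its centre, 39 mm tall overall. Origin at the centre of the underside, z up. Mass 50-100 g. May be absent (None)
- bracket2: loose cast corner bracket, bare aluminium: foot plate 40 x 24 x 8 mm with an upright wall 8 mm thick, 24 mm wide, 40 mm tall overall at its -x end. Origin at the centre of the underside of the foot plate, z up, x along the 40 mm length (wall at x = -20 to -12 mm), y across the 24 mm width. Mass 50-100 g. May be absent (None)
- foot2: loose levelling foot, bare aluminium: round disc 38 mm in diameter, 8 mm thick, with an upright stud 12 mm in diameter on its centre, 39 mm tall overall. Origin at the centre of the underside, z up. Mass 50-100 g. May be absent (None)
- bracket3: loose cast corner bracket, bare aluminium: foot plate 40 x 24 x 8 mm with an upright wall 8 mm thick, 24 mm wide, 40 mm tall overall at its -x end. Origin at the centre of the underside of the foot plate, z up, x along the 40 mm length (wall at x = -20 to -12 mm), y across the 24 mm width. Mass 50-100 g. May be absent (None)
- foot3: loose levelling foot, bare aluminium: round disc 38 mm in diameter, 8 mm thick, with an upright stud 12 mm in diameter on its centre, 39 mm tall overall. Origin at the centre of the underside, z up. Mass 50-100 g. May be absent (None)
- mug: white mug, 80 mm in diameter, 90 mm tall, a bystander; origin at the centre of its underside
- lens: black camera lens standing on end, 62 mm in diameter, 55 mm tall, a bystander; origin at the centre of its underside
- carton: cardboard box, 90 x 120 x 60 mm, a bystander; origin at the centre of its underside
Not all that is in view belongs to the job. Leave any pink look-alike of the bracket1 alone.

How it is judged (in metres and radians):
On the way, in this order (a step that is already met when the one before it is completed fails the run):
1. the latch is swung aside (more than 1.3 rad) (value of joint latch above 1.3 rad), for 0.1 s.
2. the lid stands open (more than 1.3 rad) (value of joint lid above 1.3 rad), for 0.2 s.
3. every fitting lies in the compartment of its kind (x of bracket1 in the frame of sample_bracket between -0.165 and 0.03 m and y of bracket1 in the frame of sample_bracket between -0.074 and 0.074 m and z of bracket1 in the frame of sample_bracket between -0.01 and 0.045 m and linear speed of each of bracket1, bracket2, bracket3, foot1, foot2, foot3 below 0.05 m/s and x of bracket2 in the frame of sample_bracket between -0.165 and 0.03 m and y of bracket2 in the frame of sample_bracket between -0.074 and 0.074 m and z of bracket2 in the frame of sample_bracket between -0.01 and 0.045 m and x of bracket3 in the frame of sample_bracket between -0.165 and 0.03 m and y of bracket3 in the frame of sample_bracket between -0.074 and 0.074 m and z of bracket3 in the frame of sample_bracket between -0.01 and 0.045 m and x of foot1 in the frame of sample_foot between -0.165 and 0.03 m and y of foot1 in the frame of sample_foot between -0.074 and 0.074 m and z of foot1 in the frame of sample_foot between -0.01 and 0.045 m and x of foot2 in the frame of sample_foot between -0.165 and 0.03 m and y of foot2 in the frame of sample_foot between -0.074 and 0.074 m and z of foot2 in the frame of sample_foot between -0.01 and 0.045 m and x of foot3 in the frame of sample_foot between -0.165 and 0.03 m and y of foot3 in the frame of sample_foot between -0.074 and 0.074 m and z of foot3 in the frame of sample_foot between -0.01 and 0.045 m), for 0.2 s.
4. the scale's crossbar is held on the brass line, within 5 mm, for 1.5 s (y of gauge_grip in the frame of mark between -0.005 and 0.005 m), for 1.5 s.
At the end, for the whole second after the job is handed in: every fitting present lies at rest in the compartment of its kind, below the rim; the scale slide is home within 8 mm; the lid is shut within 0.06 rad (all of step 3 and value of joint gauge below 0.008 m and value of joint lid below 0.06 rad and linear speed of mug below 0.05 m/s); the robot touches nothing.
It fails at once if the scale slide snaps back (faster than 0.5 m/s) (velocity of joint gauge below -0.5 m/s).
It fails at once if the mug, lens or carton is moved more than 40 mm (distance of any of mug, lens, carton from where it was at the start of the episode above 0.04 m).
Of bracket1, foot1, bracket2, foot2, bracket3, foot3 only 3 to 5 are there at a start; the rules pass over those that are not, and their reading is None.
At some moment in a run one of bracket1, foot1, bracket2, foot2, bracket3, foot3 may be knocked a few centimetres aside while the robot is not near it.
It also fails if it takes over 210 s, if anything falls off the work surface, if the arm or the gripper's body presses on something with over 40 N, if the wrist force passes 120 N, or if a joint passes its speed limit or range.

## Working session

There is one attempt and no reset: what is moved stays moved. The work goes in short steps, Python scripts to look and compute and a tool call to move; the robot and the scene stay as the last step left them, time stands still between calls to the robot, and variables do not carry over. Pictures are saved under pics/ and viewed, at most 14 in all, crops included, and the job is handed in when it is done.

Besides the shell and the picture viewer there is one more tool, called after ">>>" as a command line: name --argument value ..., lists and objects as JSON in quotes. carry_out: Moves the arm, as the interface text tells. Its arguments: {"type":"object","properties":{"rows":{"type":"array"}},"required":["rows"]}

```bash
mkdir -p pics; cat > h.py <<'E'
import numpy as np, cv2
from workcell import bot
def cam(n):
    c=bot.camera_info(n); K=np.array(c["intrinsics"],float); R=cv2.Rodrigues(np.array(c["rvec"],float))[0]; t=np.array(c["tvec"],float).ravel()
    return K,c["k1"],R,t
def ray(n,u,v):
    K,k1,R,t=cam(n); D=np.array([k1,0,0,0.])
    p=cv2.undistortPoints(np.array([[[u,v]]],float),K,D)[0,0]
    return -R.T@t, R.T@np.array([p[0],p[1],1.])
def onz(n,u,v,z):
    o,d=ray(n,u,v); return o+d*(z-o[2])/d[2]
def proj(n,P):
    K,k1,R,t=cam(n)
    return cv2.projectPoints(np.array(P,float).reshape(-1,1,3),cv2.Rodrigues(R)[0],t,K,np.array([k1,0,0,0.]))[0].reshape(-1,2)
def cloud(n,dep):
    K,k1,R,t=cam(n); h,w=dep.shape
    uv=np.stack(np.meshgrid(np.arange(w),np.arange(h)),-1).reshape(-1,1,2).astype(float)
    p=cv2.undistortPoints(uv,K,np.array([k1,0,0,0.])).reshape(-1,2); z=dep.reshape(-1,1).astype(float)
    P=(np.c_[p,np.ones(len(p))]*z-t)@R
    P[z[:,0]==0]=np.nan
    return P.reshape(h,w,3)
def snap(tag):
    o={}
    for n in("top","scene"):
        im,d=bot.capture(n); cv2.imwrite(f"pics/{n}_{tag}.png",im); np.save(f"pics/{n}_{tag}.npy",cloud(n,d)); o[n]=(im,cloud(n,d))
    return o
E
python3 - <<'E'
from h import *
snap("0")
for n in("top","scene"):
    K,k1,R,t=cam(n); print(n,-R.T@t,R[2],K[0,0],k1)
s=bot.observe(); print(s["tcp_rot"],s["width"],bot.grasp_offset)
E
```

```text
top [ 409.61802847   -8.02902824 1283.83723675] [ 0.15569761  0.00998261 -0.98775432] 436.966358317192 -0.013886084608897552
scene [1277.2449537  -675.37653063  925.39176792] [-0.53432706  0.5390796  -0.65106665] 395.8555164471607 0.03219779268161613
[[-9.39809741e-01  3.41697926e-01 -4.21172905e-04]
 [ 3.41698171e-01  9.39808623e-01 -1.45303245e-03]
 [-1.00676246e-04 -1.50948806e-03 -9.99998856e-01]] 88.29014881894994 18.700000000000003
```

View pics/top_0.png

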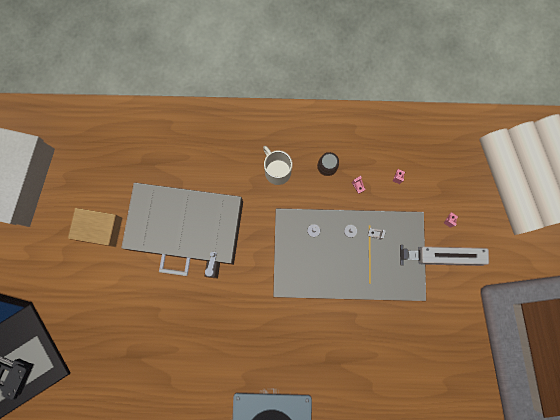

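View pics/scene_0.png

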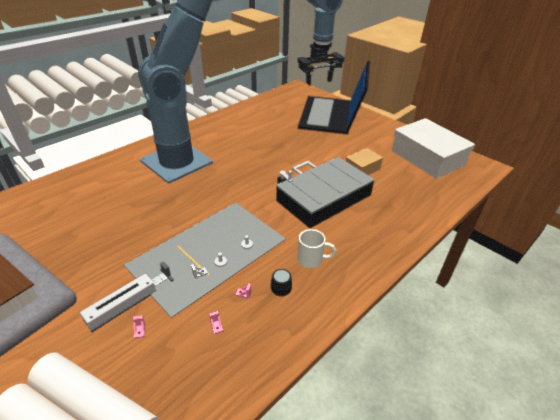

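The top view shows the case around (182,224) with its bar at (174,266) and latch at (211,265). The board is around (350,255), with feet at (314,230) and (350,231), a bracket at (376,233) and the grip at (404,254). Three pink look-alikes lie off the board.

```bash
python3 - <<'E'
from h import *
im=cv2.imread("pics/top_0.png"); C=np.load("pics/top_0.npy")
a=cv2.resize(im[175:305,115:255],None,fx=4,fy=4,interpolation=cv2.INTER_CUBIC)[:,:]
b=cv2.resize(im[205:305,270:430],None,fx=5,fy=5,interpolation=cv2.INTER_CUBIC)
cv2.imwrite("pics/a.png",a);cv2.imwrite("pics/b.png",b)
for u,v in[(276,209),(424,212),(426,300),(274,296)]: print("board",onz("top",u,v,6).round(1))
for u,v in[(135,184),(242,197),(236,264),(123,247)]: print("lid",onz("top",u,v,75).round(1), C[v,u].round(0))
for u,v in[(174,274),(211,274),(314,230),(350,231),(376,233),(404,254),(440,256)]: print(u,v,C[v,u].round(1))
E
```

```text
board [633.2   4.4   6. ]
board [ 635.2 -434.4    6. ]
board [ 378.6 -433.4    6. ]
board [378.9   3.6   6. ]
lid [683.3 406.4  75. ] [684. 407.  74.]
lid [653.1 100.5  75. ] [669. 108.  -5.]
lid [464.6 109.9  75. ] [468. 117.  -1.]
lid [503.4 426.3  75. ] [503. 427.  74.]
174 274 [432.8 280.   72.7]
211 274 [435.2 175.5  88.8]
314 230 [ 567.8 -105.7   48.5]
350 231 [ 569.2 -210.3   35.1]
376 233 [ 568.6 -291.     8.4]
404 254 [ 505.5 -358.7   54.8]
440 256 [ 503.3 -464.4   42. ]
```

View pics/a.png

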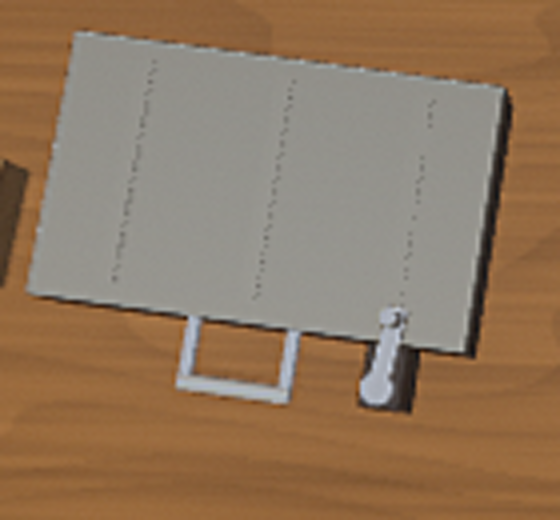

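View pics/b.png

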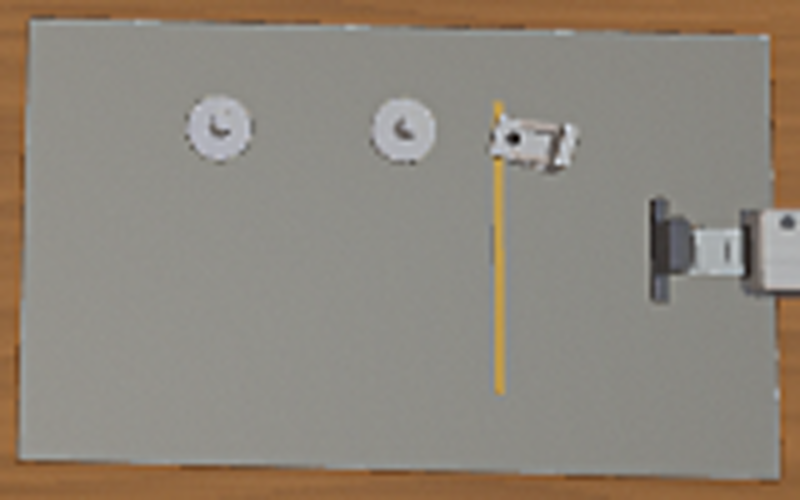

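```bash
python3 - <<'E'
from h import *
np.set_printoptions(suppress=True,precision=1)
c=[onz("top",115+x/4,175+y/4,75)[:2] for x,y in[(75,32),(507,88),(470,355),(30,293)]]
print(c)
ey=(c[0]-c[1]+c[3]-c[2]); ey/=np.linalg.norm(ey)
ex=(c[0]-c[3]+c[1]-c[2]); ex/=np.linalg.norm(ex)
print("ang",np.degrees(np.arctan2(-ey[0],ey[1])),np.degrees(np.arctan2(ex[1],ex[0])), np.linalg.norm(c[0]-c[1]),np.linalg.norm(c[0]-c[3]),np.mean(c,0))
print("post",onz("top",115+393/4,175+318/4,121),"pivot",onz("top",115+376/4,175+390/4,87))
print("bar",onz("top",115+233/4,175+389/4,76))
print("scale grip top",onz("top",270+679/5,205+244/5,56))
print("line",onz("top",270+498/5,205+101/5,6),onz("top",270+499/5,205+393/5,6))
for p in[(219,127),(404,128)]: print("foot disc", onz("top",270+p[0]/5,205+p[1]/5,14))
for p in[(495,134),(572,145)]: print("br", onz("top",270+p[0]/5,205+p[1]/5,14))
im=cv2.imread("pics/top_0.png"); C=np.load("pics/top_0.npy")
for z0,z1,n in((117,125,"post"),(82,92,"lever"),(65,81,"bar")):
    m=(C[...,2]>z0)&(C[...,2]<z1)&(C[...,1]>60)&(C[...,1]<480)&(C[...,0]<(465 if n=="bar" else 520))&(C[...,0]>380)
    P=C[m]; print(n,len(P),P.mean(0) if len(P) else 0,P.min(0),P.max(0))
# objects above board
m=((C[...,2]>10)&(C[...,0]>385)&(C[...,0]<630)&(C[...,1]>-330)&(C[...,1]<0)).astype(np.uint8)
n,l,st,ce=cv2.connectedComponentsWithStats(m)
for i in range(1,n):
    P=C[l==i]; print("obj",st[i],P.mean(0),P.min(0),P.max(0)); 
    (r)=cv2.minAreaRect(P[:,:2].astype(np.float32)); print(r)
    h=P[P[:,2]>32]; print("high",len(h),h.mean(0) if len(h) else 0)
C2=np.load("pics/scene_0.npy")
m=((C2[...,2]>10)&(C2[...,0]>385)&(C2[...,0]<630)&(C2[...,1]>-330)&(C2[...,1]<0)).astype(np.uint8)
n,l,st,ce=cv2.connectedComponentsWithStats(m)
for i in range(1,n):
    P=C2[l==i]; print("scene",st[i],P.mean(0),P.min(0),P.max(0))
    h=P[P[:,2]>32]; print("high",len(h),h.mean(0) if len(h) else 0)
for n,p in (("mug",(278,165)),("lens",(328,163)),("carton",(95,226))): print(n,C[p[1],p[0]])
E
```

```text
[array([686.2, 410.2]), array([653.1, 101.2]), array([465.1, 119.6]), array([499.8, 427.4])]
ang -6.2771553484247615 -5.421278396262987 310.7739669720529 187.10178022012428 [576.  264.6]
post [486.1 167.  121. ] pivot [439.1 181.4  87. ]
bar [437.5 281.6  76. ]
scale grip top [ 506.  -363.4   56. ]
line [ 591.6 -272.8    6. ] [ 421.3 -272.2    6. ]
foot disc [ 571.  -107.9   14. ]
foot disc [ 573.2 -216.1   14. ]
br [ 571.  -269.3   14. ]
br [ 565.6 -314.2   14. ]
post 15 [487.3 171.8 120.9] [482.  167.1 117.5] [492.7 175.6 124.7]
lever 121 [457.7 179.6  86.4] [432.2 164.7  82.4] [501.  279.1  91.4]
bar 191 [443.3 273.9  73.4] [430.  166.3  65.1] [464.9 322.9  80.9]
obj [285 211   1   1   1] [627.2 -22.4  10.2] [627.2 -22.4  10.2] [627.2 -22.4  10.2]
((627.1630859375, -22.410907745361328), (0.0, 0.0), 0.0)
high 0 0
obj [298 211   2   2   2] [626.7 -62.3  10.2] [625.2 -63.8  10.1] [628.1 -60.8  10.3]
((626.658203125, -62.324546813964844), (4.2150797843933105, 0.0), -134.686767578125)
high 0 0
obj [317 211   1   1   1] [ 629.5 -116.9   10.5] [ 629.5 -116.9   10.5] [ 629.5 -116.9   10.5
[... 28230 characters left out ...]
   1   1   1] [ 589.8 -270.    10.1] [ 589.8 -270.    10.1] [ 589.8 -270.    10.1]
high 0 0
scene [208 277   1   1   1] [ 595.1 -281.2   10.2] [ 595.1 -281.2   10.2] [ 595.1 -281.2   10.2]
high 0 0
scene [203 278   1   1   1] [ 588.4 -294.3   10.6] [ 588.4 -294.3   10.6] [ 588.4 -294.3   10.6]
high 0 0
scene [204 285   1   1   1] [ 611.4 -307.4   10.4] [ 611.4 -307.4   10.4] [ 611.4 -307.4   10.4]
high 0 0
scene [202 289   1   1   1] [ 619.2 -320.1   10.2] [ 619.2 -320.1   10.2] [ 619.2 -320.1   10.2]
high 0 0
scene [204 291   1   1   1] [ 628.9 -320.1   10.1] [ 628.9 -320.1   10.1] [ 628.9 -320.1   10.1]
high 0 0
mug [768.6   1.8   4.3]
lens [ 764.4 -143.6   53.3]
carton [562.2 517.   58.7]
```

Left to do before moving: a precise post position and bracket yaw from both views, plus a row-planning helper.

```bash
cat >> h.py <<'E'
def plan(wps,start=None,fmt=True):
    """wps: (x,y,z,ang of tool y deg or None, rows or None); prints rows n x [tx,ty,tz(m)],yaw"""
    s=bot.observe(); p,R=(np.array(s["tcp_pos"],float),np.array(s["tcp_rot"],float)) if start is None else start
    for w in wps:
        x,y,z,a=w[:4]; d=np.array([x,y,z])-p
        cur=np.degrees(np.arctan2(R[1,1],R[0,1])); 
        dy=0 if a is None else -((a-cur+90)%180-90)
        n=max(int(np.ceil(np.linalg.norm(d)/41)),int(np.ceil(abs(dy)/7.1)),1)
        if len(w)>4: n=max(n,w[4])
        if abs(dy)<0.05:
            print(n,"x",(R.T@d/n/1000).round(4).tolist(),0)
        else:
            t=R.T@d; acc=np.zeros(3); th=np.radians(dy/n)
            # find constant body shift giving total d with rotation each row
            M=sum(cv2.Rodrigues(np.array([0,0,i*th]))[0] for i in range(n))
            print(n,"x",(np.linalg.solve(M,t)/1000).round(4).tolist(),round(dy/n,2))
            R=R@cv2.Rodrigues(np.array([0,0,np.radians(dy)]))[0]
        p=p+d
E
python3 - <<'E'
from h import *
np.set_printoptions(suppress=True,precision=1)
for n in("top","scene"):
    C=np.load(f"pics/{n}_0.npy"); im=cv2.imread(f"pics/{n}_0.png")
    m=(C[...,2]>95)&(C[...,2]<126)&(C[...,0]>420)&(C[...,0]<530)&(C[...,1]>120)&(C[...,1]<220)
    P=C[m]; print(n,"post",len(P),P.mean(0))
    m=((C[...,2]>9.5)&(C[...,0]>540)&(C[...,0]<600)&(C[...,1]>-325)&(C[...,1]<-255)).astype(np.uint8)
    k,l,st,ce=cv2.connectedComponentsWithStats(m); i=1+st[1:,4].argmax(); P=C[l==i]
    lo=P[P[:,2]<18]; hi=P[P[:,2]>40]
    for q in(lo,hi): r=cv2.minAreaRect(q[:,:2].astype(np.float32)); print(n,len(q),q.mean(0),r)
plan([(487,170,170,84.1),(487,170,93,84.1)])
E
```

```text
top post 21 [487.1 170.9 116.9]
top 74 [ 568.2 -282.1   13.2] ((566.0324096679688, -285.9261474609375), (40.68677520751953, 23.706317901611328), 64.6264877319336)
top 27 [ 561.4 -302.1   44.3] ((562.1278076171875, -302.31109619140625), (8.123396873474121, 23.346498489379883), 71.47049713134766)
scene post 26 [486.2 166.7 111. ]
scene 63 [ 568.4 -288.5   14. ] ((566.6282958984375, -291.8024597167969), (41.63688278198242, 26.174924850463867), 77.85783386230469)
scene 23 [ 562.3 -305.8   45.3] ((560.9910278320312, -305.2716979980469), (7.517389297485352, 26.432315826416016), 72.54029083251953)
13 x [-0.0278, -0.0282, 0.0053] -1.08
2 x [-0.0, 0.0001, 0.0385] 0
```

>>> carry_out --rows '[[0.36,[-0.0278,-0.0282,0.0053],-1.08],[0.36,[-0.0278,-0.0282,0.0053],-1.08],[0.36,[-0.0278,-0.0282,0.0053],-1.08],[0.36,[-0.0278,-0.0282,0.0053],-1.08],[0.36,[-0.0278,-0.0282,0.0053],-1.08],[0.36,[-0.0278,-0.0282,0.0053],-1.08],[0.36,[-0.0278,-0.0282,0.0053],-1.08],[0.36,[-0.0278,-0.0282,0.0053],-1.08],[0.36,[-0.0278,-0.0282,0.0053],-1.08],[0.36,[-0.0278,-0.0282,0.0053],-1.08],[0.36,[-0.0278,-0.0282,0.0053],-1.08],[0.36,[-0.0278,-0.0282,0.0053],-1.08]]'

```text
t: 1.1
tcp_pos: [463.6, 200.6, 174.8]
tcp_rot: [[-0.993, 0.121, -0.0], [0.121, 0.993, -0.0], [0.0, -0.0, -1.0]]
contact_force: [0.8, 1.2, 0.1]
width: 31.6
grip_force: 0.0
```

>>> carry_out --rows '[[0.36,[-0.0278,-0.0282,0.0053],-1.08],[0.36,[0,0,0],0],[0.36,[0,0,0],0]]'

```text
t: 1.35
tcp_pos: [488.1, 168.5, 169.3]
tcp_rot: [[-0.994, 0.109, -0.001], [0.109, 0.994, -0.001], [0.0, -0.001, -1.0]]
contact_force: [-0.8, 0.6, 0.3]
width: 32.3
grip_force: 0.0
```

```bash
python3 -c "
from h import *
s=bot.observe();print(s['t'],s['tcp_pos'],np.degrees(np.arctan2(s['tcp_rot'][1][1],s['tcp_rot'][0][1])),s['width'],s['contact_force'],np.round(s['joint_positions'],1))
plan([(487,169,93,84.1)])"
```

```text
1.35 [488.09433064 168.50611562 169.29380131] 83.74407655408976 32.29366447975861 [-0.80238705  0.56045554  0.27049725] [-27.7  23.2   4.5 111.9  -2.4  45.1  61.9]
2 x [0.0006, 0.0002, 0.0381] -0.18
```

>>> carry_out --rows '[[0.36,[0.0006,0.0002,0.0381],-0.2],[0.36,[0.0006,0.0002,0.0381],0],[0.36,[0,0,0],0],[0.3,[0,0,0],0]]'

```text
t: 1.68
tcp_pos: [483.9, 172.5, 92.7]
tcp_rot: [[-0.995, 0.098, -0.005], [0.098, 0.995, -0.001], [0.004, -0.002, -1.0]]
contact_force: [-0.8, -0.1, 1.1]
width: 27.3
grip_force: 0.0
```

>>> carry_out --rows '[[0.3,[0,-0.0059,0],7],[0.3,[0,-0.0059,0],7],[0.3,[0,-0.0059,0],7],[0.3,[0,-0.0059,0],7],[0.3,[0,-0.0059,0],7],[0.3,[0,-0.0059,0],7],[0.3,[0,-0.0059,0],7]]'

```text
t: 2.27
tcp_pos: [469.4, 137.7, 96.4]
tcp_rot: [[-0.573, 0.819, 0.004], [0.819, 0.573, 0.003], [0.001, 0.005, -1.0]]
contact_force: [0.3, 1.4, -0.6]
width: 26.6
grip_force: 0.3
```

>>> carry_out --rows '[[0.3,[0,-0.0059,0],7],[0.3,[0,-0.0059,0],7],[0.3,[0,-0.0059,0],7],[0.3,[0,-0.0059,0],7],[0.3,[0,-0.0059,0],7],[0.3,[0,-0.0059,0],7],[0.3,[0,-0.0059,0],7],[0.3,[0,0,0],0]]'

```text
t: 2.93
tcp_pos: [429.4, 128.2, 95.6]
tcp_rot: [[0.24, 0.971, 0.002], [0.971, -0.24, 0.004], [0.004, 0.001, -1.0]]
contact_force: [-0.3, -0.6, 0.0]
width: 26.6
grip_force: 0.0
```

>>> carry_out --rows '[[0.6,[0,0,0],0],[0.6,[0,0,0],0],[0.6,[0,0,-0.035],0],[0.6,[0,0,-0.035],0],[0.6,[0.02,0.03,-0.02],0],[0.6,[0.0,0.04,0],0],[0.6,[0.0,0.04,0],0],[0.6,[0.0,0,0],0]]'

```text
t: 3.6
tcp_pos: [548.2, 117.1, 185.5]
tcp_rot: [[0.237, 0.971, 0.008], [0.971, -0.237, -0.001], [0.001, 0.008, -1.0]]
contact_force: [-0.8, -0.2, 0.2]
width: 52.6
grip_force: 0.0
```

```bash
python3 -c "
from h import *
o=snap('1')
for n in o:
    im,C=o[n]
    m=(C[...,2]>95)&(C[...,2]<126)&(C[...,0]>400)&(C[...,0]<500)&(C[...,1]>110)&(C[...,1]<210)
    P=C[m]; print(n,'post',len(P),P.mean(0) if len(P) else 0)
cv2.imwrite('pics/c.png',cv2.hconcat([cv2.resize(o['top'][0][170:310,110:260],None,fx=2.6,fy=2.6),cv2.resize(o['scene'][0][140:280,260:410],None,fx=2.6,fy=2.6)]))
s=bot.observe();print(s['tcp_pos'])
"
```

```text
top post 20 [438.44291039 133.85979788 117.66180876]
scene post 27 [438.56795759 129.41730028 110.44527337]
[542.10750761 118.27803135 183.87460259]
```

View pics/c.png

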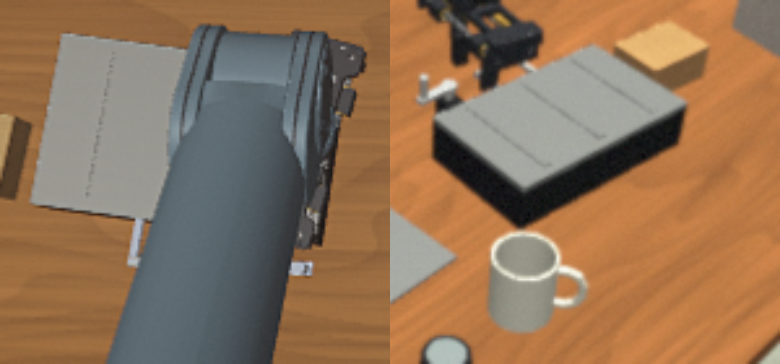

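Latch now stands at about 1.5 rad, with the post at (438,132). Next: grip the lid bar.

```bash
python3 -c "
from h import *
np.set_printoptions(suppress=True,precision=1)
for n in('top','scene'):
    C=np.load(f'pics/{n}_0.npy'); im=cv2.imread(f'pics/{n}_0.png')
    m=(C[...,2]>62)&(C[...,2]<82)&(C[...,0]>425)&(C[...,0]<450)&(C[...,1]>235)&(C[...,1]<330)
    P=C[m]; print(n,len(P),P.mean(0),P.min(0),P.max(0))
plan([(438,281,165,-5.9),(438,281,53,-5.9)])
r=235;a=np.radians(np.arange(0,90,5)); 
print(np.c_[np.diff(-r*np.cos(a)),-np.diff(r*np.sin(a))].round(1).tolist())
"
```

```text
top 138 [439.2 281.4  74. ] [430.6 243.9  66.2] [448.4 322.9  80.2]
scene 62 [438.8 274.8  72.3] [425.3 237.7  65.6] [449.3 323.4  78.6]
5 x [0.0282, -0.0265, 0.0037] -1.57
3 x [0.0, -0.0, 0.0373] 0
[[0.9, -20.5], [2.7, -20.3], [4.4, -20.0], [6.2, -19.6], [7.8, -18.9], [9.5, -18.2], [11.0, -17.3], [12.5, -16.3], [13.9, -15.1], [15.1, -13.9], [16.3, -12.5], [17.3, -11.0], [18.2, -9.5], [18.9, -7.8], [19.6, -6.2], [20.0, -4.4], [20.3, -2.7]]
```

>>> carry_out --rows '[[0.45,[0.0282,-0.0265,0.0037],-1.57],[0.45,[0.0282,-0.0265,0.0037],-1.57],[0.45,[0.0282,-0.0265,0.0037],-1.57],[0.45,[0.0282,-0.0265,0.0037],-1.57],[0.45,[0.0262,-0.0265,0.0037],-1.57],[0.45,[0,0,0],0],[0.45,[0,0,0],0],[0.45,[0,0,0.0373],0],[0.45,[0,0,0.0373],0],[0.45,[0,0,0.0373],0],[0.45,[0,0,0],0],[0.45,[0,0,0],0]]'

```text
t: 4.7
tcp_pos: [435.9, 277.9, 52.8]
tcp_rot: [[0.104, 0.995, -0.003], [0.995, -0.104, -0.003], [-0.003, -0.002, -1.0]]
contact_force: [-0.6, -0.5, 0.9]
width: 39.7
grip_force: 0.0
```

>>> carry_out --rows '[[0,[0,0,0],0],[0,[0,0,0],0],[0,[0,0,0],0],[0,[0,0,0],0],[0,[0,0,0],0]]'

```text
t: 5.12
tcp_pos: [437.5, 280.7, 54.5]
tcp_rot: [[0.103, 0.995, 0.003], [0.995, -0.103, 0.002], [0.002, 0.002, -1.0]]
contact_force: [1.2, -1.0, 5.6]
width: 11.2
grip_force: 30.0
```

Gripped at width 11.2. Raise along the arc.

>>> carry_out --rows '[[0,[0,0.0009,-0.0205],0],[0,[0,0.0027,-0.0203],0],[0,[0,0.0044,-0.02],0],[0,[0,0.0062,-0.0196],0],[0,[0,0.0078,-0.0189],0],[0,[0,0.0095,-0.0182],0]]'

```text
t: 5.62
tcp_pos: [471.5, 276.6, 172.5]
tcp_rot: [[0.104, 0.995, 0.008], [0.995, -0.104, 0.001], [0.002, 0.008, -1.0]]
contact_force: [18.2, 1.1, -18.0]
width: 11.2
grip_force: 29.8
```

>>> carry_out --rows '[[0,[0,0.011,-0.0173],0],[0,[0,0.0125,-0.0163],0],[0,[0,0.0139,-0.0151],0],[0,[0,0.0151,-0.0139],0],[0,[0,0.0163,-0.0125],0],[0,[0,0.0173,-0.011],0]]'

```text
t: 6.12
tcp_pos: [553.5, 267.6, 256.0]
tcp_rot: [[0.103, 0.995, -0.001], [0.995, -0.103, -0.001], [-0.001, -0.001, -1.0]]
contact_force: [4.9, 2.1, -14.9]
width: 10.5
grip_force: 30.0
```

>>> carry_out --rows '[[0,[0,0.0182,-0.0095],0],[0,[0,0.0189,-0.0078],0],[0,[0,0.0196,-0.0062],0],[0,[0,0.02,-0.0044],0],[0,[0,0,0],0],[0,[0,0,0],0]]'

```text
t: 6.62
tcp_pos: [630.6, 259.3, 285.7]
tcp_rot: [[0.104, 0.995, 0.002], [0.995, -0.104, -0.0], [-0.0, 0.002, -1.0]]
contact_force: [0.6, -1.6, 4.8]
width: 11.2
grip_force: 30.0
```

>>> carry_out --rows '[[0,[0,0.0203,-0.0027],0],[0,[0,0.0205,-0.0009],0],[0,[0,0.015,0.0005],0],[0,[0,0,0],0],[0,[0,0,0],0],[0.4,[0,0,0],0],[0.4,[0,0,0],0],[0.4,[0,0,-0.015],0],[0.4,[0,0,-0.035],0],[0.4,[0,0,-0.01],0],[0.4,[0,-0.04,0],0],[0.4,[0,-0.04,0],0]]'

```text
t: 7.62
tcp_pos: [605.6, 262.3, 347.7]
tcp_rot: [[0.104, 0.995, 0.002], [0.995, -0.104, -0.0], [-0.0, 0.002, -1.0]]
contact_force: [-0.2, 0.9, 0.2]
width: 35.5
grip_force: 0.0
```

```bash
python3 -c "
from h import *
o=snap('2'); s=bot.observe(); print(s['tcp_pos'],s['t'])
cv2.imwrite('pics/d.png',cv2.hconcat([cv2.resize(o['top'][0][150:310,110:260],None,fx=2.5,fy=2.5),cv2.resize(o['scene'][0][100:260,260:410],None,fx=2.5,fy=2.5)]))
"
```

```text
[598.61164025 264.66120258 346.11127149] 7.7167
```

View pics/d.png

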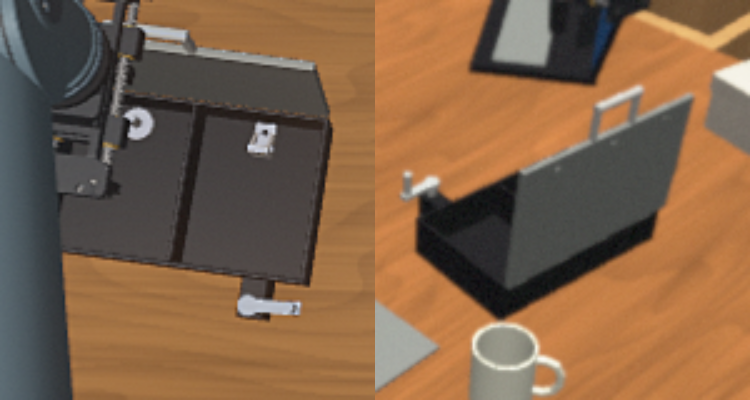

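The lid stands upright. The sample foot sits in the left (+y) compartment and the sample bracket in the right (-y) one. Next: re-detect the fittings and plan the first pick.

```bash
cat >> h.py <<'E'
def detect(o=None,tag="x",board=(382,630,-330,3)):
    o=o or snap(tag); res={}
    for n in o:
        C=o[n][1]; x0,x1,y0,y1=board
        m=((C[...,2]>9)&(C[...,2]<60)&(C[...,0]>x0)&(C[...,0]<x1)&(C[...,1]>y0)&(C[...,1]<y1)).astype(np.uint8)
        k,l,st,_=cv2.connectedComponentsWithStats(m)
        for i in range(1,k):
            if st[i,4]<40: continue
            P=C[l==i]; h=P[P[:,2]>34]
            r=cv2.minAreaRect(h[:,:2].astype(np.float32)) if len(h)>3 else None
            print(n,st[i,4],"all",P.mean(0).round(1),"high",len(h),h.mean(0).round(1) if len(h) else "",np.round(r[1],0) if r else "",round(r[2]) if r else "")
E
python3 -c "
from h import *
o={n:(cv2.imread(f'pics/{n}_2.png'),np.load(f'pics/{n}_2.npy')) for n in('top','scene')}
detect(o)
C=o['top'][1]
for nm,P in (('sbr',(118+263/2.5-8,150+139/2.5)),('sft',(110+136/2.5,150+123/2.5))): print(nm,C[int(P[1]),int(P[0])])
plan([(571.5,-108.5,120,84.1),(571.5,-108.5,18,84.1,3)])
"
```

```text
top 129 all [ 571.  -106.9   17.8] high 17 [ 571.4 -106.1   43. ] [ 8. 11.] 46
top 131 all [ 572.5 -214.1   17. ] high 14 [ 572.3 -213.6   43. ] [9. 9.] 4
top 144 all [ 566.  -288.6   23.2] high 33 [ 561.9 -301.4   43.1] [12. 23.] 82
scene 99 all [ 571.4 -111.2   18.9] high 13 [ 570.9 -110.9   41.5] [ 7. 12.] 16
scene 114 all [ 573.4 -218.7   19.5] high 17 [ 572.6 -217.8   42.2] [ 9. 10.] 50
scene 139 all [ 567.1 -294.4   23.8] high 29 [ 562.3 -305.8   42.8] [11. 25.] 81
sbr [639.85075916 185.39786248  11.19587725]
sft [650.37385358 332.72400269  31.2186465 ]
13 x [-0.0246, -0.0204, 0.0174] -6.91
3 x [-0.0003, -0.0, 0.034] 0
```

>>> carry_out --rows '[[0.45,[-0.0246,-0.0204,0],-6.9],[0.45,[-0.0246,-0.0204,0],-6.9],[0.45,[-0.0246,-0.0204,0],-6.9],[0.45,[-0.0246,-0.0204,0],-6.9],[0.45,[-0.0246,-0.0204,0],-6.9],[0.45,[-0.0246,-0.0204,0.026],-6.9],[0.45,[-0.0246,-0.0204,0.026],-6.9],[0.45,[-0.0246,-0.0204,0.026],-6.9],[0.45,[-0.0246,-0.0204,0.026],-6.9],[0.45,[-0.0246,-0.0204,0.026],-6.9],[0.45,[-0.0246,-0.0204,0.026],-6.9],[0.45,[-0.0246,-0.0204,0.026],-6.9]]'

```text
t: 8.72
tcp_pos: [554.7, -77.6, 172.9]
tcp_rot: [[-0.967, 0.256, 0.001], [0.256, 0.967, 0.001], [-0.0, 0.001, -1.0]]
contact_force: [0.5, 0.3, 0.2]
width: 39.8
grip_force: 0.0
```

>>> carry_out --rows '[[0.45,[-0.0246,-0.0204,0.026],-6.9],[0.45,[0,0,0],0],[0.45,[0,0,0],0]]'

```text
t: 8.97
tcp_pos: [572.4, -104.8, 146.0]
tcp_rot: [[-0.989, 0.148, -0.003], [0.148, 0.989, -0.0], [0.003, -0.001, -1.0]]
contact_force: [-0.5, 1.0, 1.0]
width: 39.7
grip_force: 0.0
```

```bash
python3 -c "
from h import *
detect(tag='3')
plan([(571.5,-108.5,18,84.1)])
s=bot.observe(); print(s['tcp_pos'],np.round(s['joint_positions'],1))
"
```

```text
top 151 all [ 565.9 -289.3   22.7] high 33 [ 562.  -301.3   43.6] [10. 24.] 75
scene 101 all [ 571.7 -111.4   19.2] high 13 [ 571.1 -111.1   41.8] [9. 9.] 47
scene 114 all [ 574.1 -219.1   20. ] high 19 [ 573.1 -218.8   42.3] [11. 10.] 21
scene 141 all [ 566.6 -294.4   23.7] high 30 [ 563.2 -306.    43.2] [10. 26.] 82
4 x [0.0003, -0.0017, 0.0325] -0.6
[ 573.373806   -101.94516355  148.13294681] [-10.   31.9  21.2 103.8 -15.2  47.  100.5]
```

>>> carry_out --rows '[[0.45,[0,-0.0013,0.032],-0.6],[0.45,[0,-0.0013,0.032],-0.6],[0.45,[0,-0.0013,0.032],-0.6],[0.45,[0,-0.0013,0.032],-0.6],[0.45,[0,0,0],0],[0.45,[0,0,0],0]]'

```text
t: 9.57
tcp_pos: [572.3, -106.6, 20.2]
tcp_rot: [[-0.995, 0.101, -0.001], [0.101, 0.995, 0.001], [0.001, 0.001, -1.0]]
contact_force: [0.0, 0.1, 0.3]
width: 39.7
grip_force: 0.0
```

>>> carry_out --rows '[[0,[0,0,0],0],[0,[0,0,0],0],[0,[0,0,0],0],[0,[0,0,0],0],[0,[0,0,0],0]]'

```text
t: 9.98
tcp_pos: [573.4, -108.2, 21.0]
tcp_rot: [[-0.995, 0.102, 0.002], [0.102, 0.995, -0.0], [-0.002, 0.0, -1.0]]
contact_force: [-0.7, -0.1, 6.9]
width: 11.2
grip_force: 30.0
```

>>> carry_out --rows '[[0,[0,0,-0.01],0],[0,[0,0,-0.03],0],[0,[0,0,-0.035],0],[0,[0,0,-0.035],0],[0,[0,0,0],0],[0,[0,0,0],0]]'

```text
t: 10.48
tcp_pos: [574.0, -108.5, 132.3]
tcp_rot: [[-0.995, 0.103, 0.005], [0.103, 0.995, -0.0], [-0.005, 0.0, -1.0]]
contact_force: [0.3, 0.8, -1.9]
width: 10.8
grip_force: 30.0
```

```bash
python3 -c "
from h import *
s=bot.observe(); print(s['tcp_pos'],s['width'],s['grip_force'])
plan([(553,374.5,128,84.1),(553,374.5,20,84.1)])
"
```

```text
[ 573.99280551 -108.54670773  132.26876339] 10.817097773332431 30.00000150874257
12 x [0.0059, 0.0399, 0.0003] 0
3 x [0.0002, -0.0, 0.036] 0
```

>>> carry_out --rows '[[0,[0.002,0.015,0],0],[0,[0.005,0.035,0],0],[0,[0.006,0.04,0],0],[0,[0.006,0.04,0],0],[0,[0.006,0.04,0],0],[0,[0.006,0.04,0],0],[0,[0.006,0.04,0],0],[0,[0.006,0.04,0],0],[0,[0.006,0.04,0],0],[0,[0.006,0.04,0],0],[0,[0.006,0.04,0],0],[0,[0.006,0.04,0],0]]'

```text
t: 11.48
tcp_pos: [550.4, 347.7, 128.2]
tcp_rot: [[-0.995, 0.102, -0.002], [0.102, 0.995, -0.002], [0.002, -0.002, -1.0]]
contact_force: [0.1, -0.2, -0.6]
width: 11.1
grip_force: 30.0
```

>>> carry_out --rows '[[0,[0.005,0.029,0],0],[0,[0,0,0],0],[0,[0,0,0],0],[0,[0,0,0.035],0],[0,[0,0,0.035],0],[0,[0,0,0.028],0],[0,[0,0,0.012],0],[0,[0,0,0],0],[0,[0,0,0],0]]'

```text
t: 12.23
tcp_pos: [550.2, 373.0, 19.0]
tcp_rot: [[-0.994, 0.105, -0.001], [0.105, 0.994, -0.002], [0.001, -0.002, -1.0]]
contact_force: [-0.1, 0.7, -0.4]
width: 11.2
grip_force: 30.0
```

>>> carry_out --rows '[[0.4,[0,0,0],0],[0.4,[0,0,0],0],[0.4,[0,0,-0.01],0],[0.4,[0,0,-0.035],0],[0.4,[0,0,-0.035],0],[0.4,[0,0,-0.035],0],[0.4,[-0.0056,-0.0389,0],0],[0.4,[-0.0056,-0.0389,0],0],[0.4,[-0.0056,-0.0389,0],0],[0.4,[-0.0056,-0.0389,0],0],[0.4,[-0.0056,-0.0389,0],0],[0.4,[-0.0056,-0.0389,0],0]]'

```text
t: 13.23
tcp_pos: [559.6, 138.2, 136.1]
tcp_rot: [[-0.995, 0.102, 0.002], [0.102, 0.995, 0.001], [-0.001, 0.001, -1.0]]
contact_force: [1.8, 0.7, 0.0]
width: 35.2
grip_force: 0.0
```

>>> carry_out --rows '[[0.45,[-0.0056,-0.0389,0],0],[0.45,[-0.0056,-0.0389,0],0],[0.45,[-0.0056,-0.0389,0],0],[0.45,[-0.0056,-0.0389,0],0],[0.45,[-0.0056,-0.0389,0],0],[0.45,[-0.0056,-0.0389,0],0],[0.45,[0,0,0],0],[0.45,[0,0,0],0]]'

```text
t: 13.9
tcp_pos: [569.0, -99.1, 136.0]
tcp_rot: [[-0.994, 0.108, 0.002], [0.108, 0.994, -0.001], [-0.002, -0.001, -1.0]]
contact_force: [-0.4, 0.7, 0.2]
width: 39.7
grip_force: 0.0
```

```bash
python3 -c "
from h import *
detect(tag='4')
detect({n:(0,np.load(f'pics/{n}_4.npy')) for n in('top','scene')},board=(480,690,130,430))
s=bot.observe(); print(s['tcp_pos'],s['width'],s['grip_force'])
plan([(573,-216,130,84.1),(573,-216,20,84.1)])
"
```

```text
top 149 all [ 566.3 -289.7   22.6] high 37 [ 561.8 -300.7   42.1] [17. 24.] 77
scene 114 all [ 574.2 -219.5   19.2] high 18 [ 572.5 -218.3   41.2] [11. 11.] 2
scene 138 all [ 566.5 -294.6   23.7] high 30 [ 562.7 -305.5   42.7] [12. 25.] 72
top 1092 all [614.9 312.1  34.4] high 551 [612.5 317.4  47.9] [281. 186.] 83
top 125 all [652.5 335.4  17.1] high 15 [652.8 337.   42.2] [9. 9.] 5
top 123 all [547.1 373.4  17.7] high 18 [547.6 375.2  41.1] [12. 10.] 66
scene 184 all [493.8 269.4  36.3] high 104 [493.6 273.3  47.2] [92. 45.] 89
scene 479 all [669.1 262.5  31.3] high 208 [669.2 262.6  43.7] [278.   7.] 84
[569.2802765  -94.61835174 135.36137598] 39.54718006406213 0.0
3 x [-0.0054, -0.0401, 0.0018] 0.02
3 x [0.0, -0.0, 0.0367] 0
```

>>> carry_out --rows '[[0.45,[-0.005,-0.0395,0],0],[0.45,[-0.005,-0.0395,0],0],[0.45,[-0.005,-0.0395,0],0],[0.45,[0,0,0],0],[0.45,[0,0,0.038],0],[0.45,[0,0,0.038],0],[0.45,[0,0,0.038],0],[0.45,[0,0,0],0],[0.45,[0,0,0],0]]'

```text
t: 14.75
tcp_pos: [571.5, -212.8, 19.7]
tcp_rot: [[-0.995, 0.1, -0.003], [0.1, 0.995, 0.002], [0.003, 0.001, -1.0]]
contact_force: [0.8, 0.4, 0.3]
width: 40.1
grip_force: 0.0
```

>>> carry_out --rows '[[0,[0,0,0],0],[0,[0,0,0],0],[0,[0,0,0],0],[0,[0,0,0],0],[0,[0,0,0],0]]'

```text
t: 15.17
tcp_pos: [572.4, -215.0, 21.8]
tcp_rot: [[-0.995, 0.102, 0.001], [0.102, 0.995, -0.0], [-0.001, 0.0, -1.0]]
contact_force: [-0.1, -0.0, 5.2]
width: 10.9
grip_force: 30.0
```

>>> carry_out --rows '[[0,[0,0,-0.01],0],[0,[0,0,-0.03],0],[0,[0,0,-0.035],0],[0,[0,0,-0.035],0],[0,[0,0,0],0],[0,[0,0,0],0]]'

```text
t: 15.67
tcp_pos: [573.3, -215.6, 133.5]
tcp_rot: [[-0.995, 0.103, 0.005], [0.103, 0.995, -0.001], [-0.005, -0.001, -1.0]]
contact_force: [0.3, 0.6, -1.3]
width: 10.7
grip_force: 30.0
```

```bash
python3 -c "
from h import *
s=bot.observe(); print(s['tcp_pos'],s['width'],s['grip_force'])
plan([(546,312,130,84.1),(546,312,21,84.1)])
"
```

```text
[ 573.27666313 -215.64876434  133.5127842 ] 10.733465316905916 29.999895170331
13 x [0.0063, 0.0402, 0.0002] 0
3 x [0.0002, 0.0, 0.0363] 0
```

>>> carry_out --rows '[[0,[0.002,0.015,0],0],[0,[0.005,0.03,0],0],[0,[0.006,0.04,0],0],[0,[0.006,0.04,0],0],[0,[0.006,0.04,0],0],[0,[0.006,0.04,0],0],[0,[0.006,0.04,0],0],[0,[0.006,0.04,0],0],[0,[0.006,0.04,0],0],[0,[0.006,0.04,0],0],[0,[0.006,0.04,0],0],[0,[0.006,0.04,0],0]]'

```text
t: 16.67
tcp_pos: [549.2, 236.0, 129.5]
tcp_rot: [[-0.995, 0.102, -0.002], [0.102, 0.995, -0.001], [0.002, -0.001, -1.0]]
contact_force: [1.3, -0.4, -1.4]
width: 10.9
grip_force: 30.0
```

>>> carry_out --rows '[[0,[0.006,0.04,0],0],[0,[0.006,0.04,0],0],[0,[0,0,0],0],[0,[0,0,0],0],[0,[0,0,0.035],0],[0,[0,0,0.035],0],[0,[0,0,0.028],0],[0,[0,0,0.012],0],[0,[0,0,0],0],[0,[0,0,0],0]]'

```text
t: 17.5
tcp_pos: [547.0, 313.1, 20.1]
tcp_rot: [[-0.995, 0.104, -0.001], [0.104, 0.995, -0.002], [0.001, -0.002, -1.0]]
contact_force: [-0.2, 0.1, -0.2]
width: 10.9
grip_force: 30.0
```

>>> carry_out --rows '[[0.35,[0,0,0],0],[0.35,[0,0,0],0],[0.35,[0,0,-0.01],0],[0.35,[0,0,-0.035],0],[0.35,[0,0,-0.035],0],[0.35,[0,0,-0.035],0],[0.35,[-0.0056,-0.0389,0],0],[0.35,[-0.0056,-0.0389,0],0],[0.35,[-0.0056,-0.0389,0],0],[0.35,[-0.0056,-0.0389,0],0],[0.35,[-0.0056,-0.0389,0],0],[0.35,[-0.0056,-0.0389,0],0]]'

```text
t: 18.5
tcp_pos: [556.6, 77.9, 137.1]
tcp_rot: [[-0.995, 0.102, 0.002], [0.102, 0.995, 0.001], [-0.001, 0.001, -1.0]]
contact_force: [1.7, 0.0, -0.8]
width: 30.9
grip_force: 0.0
```

>>> carry_out --rows '[[0.35,[-0.0056,-0.0389,0],0],[0.35,[-0.0056,-0.0389,0],0],[0.35,[-0.0056,-0.0389,0],0],[0.35,[-0.0056,-0.0389,0],0],[0.35,[-0.0056,-0.0389,0],0],[0.35,[-0.0056,-0.0389,0],0],[0.35,[0,0,0],0],[0.35,[0,0,0],0]]'

```text
t: 19.17
tcp_pos: [565.7, -159.4, 137.0]
tcp_rot: [[-0.994, 0.108, 0.001], [0.108, 0.994, -0.002], [-0.002, -0.001, -1.0]]
contact_force: [0.3, 1.5, -0.1]
width: 30.5
grip_force: 0.0
```

```bash
python3 -c "
from h import *
detect(tag='5')
detect({n:(0,np.load(f'pics/{n}_5.npy')) for n in('top',)},board=(480,690,130,430))
s=bot.observe(); print(s['t'],s['tcp_pos'],s['width'],s['grip_force'])
plan([(562.5,-303.4,130,72),(562.5,-303.4,25,72)])
"
```

```text
top 40 all [ 562.8 -301.9   39. ] high 31 [ 561.7 -301.7   44. ] [ 8. 23.] 74
scene 139 all [ 566.7 -294.7   23.8] high 29 [ 563.4 -306.    43. ] [10. 26.] 82
top 1206 all [617.7 313.8  32.9] high 576 [611.8 316.   47.7] [283. 183.] 84
top 119 all [546.8 373.7  17.6] high 17 [547.6 374.5  42.2] [14.  9.] 54
top 127 all [546.1 313.9  17.7] high 18 [546.5 314.5  42.9] [11. 10.] 65
19.2667 [ 566.23297082 -154.93658122  136.34725115] 30.847087047016004 0.0
4 x [-0.0058, -0.0367, 0.0016] 3.04
3 x [0.0, -0.0, 0.035] 0
```

>>> carry_out --rows '[[0.35,[-0.0053,-0.0363,0],3],[0.35,[-0.0053,-0.0363,0],3],[0.35,[-0.0053,-0.0363,0],3],[0.35,[-0.0053,-0.0363,0],3],[0.35,[0,0,0],0],[0.35,[0,0,0],0],[0.35,[0,0,0],0]]'

```text
t: 19.85
tcp_pos: [561.6, -299.8, 135.7]
tcp_rot: [[-0.953, 0.304, 0.0], [0.304, 0.953, 0.002], [0.0, 0.002, -1.0]]
contact_force: [-0.1, 0.5, 0.1]
width: 30.8
grip_force: 0.0
```

```bash
python3 -c "
from h import *
detect(tag='6')
s=bot.observe(); print(s['t'],s['tcp_pos'],s['width'],s['grip_force'])
plan([(562.5,-303.4,23,72)])
"
```

```text
top 95 all [ 563.6 -283.5   19.4] high 11 [ 553.8 -298.6   42.4] [11.  7.] 89
scene 140 all [ 566.6 -294.3   23.5] high 30 [ 562.6 -306.    42.3] [10. 25.] 81
19.95 [ 561.83472122 -299.23333831  135.67801434] 30.864327530708056 0.0
3 x [-0.0006, -0.0013, 0.0376] 0.12
```

>>> carry_out --rows '[[0.35,[-0.0003,-0.0013,0.0376],0],[0.35,[-0.0003,-0.0013,0.0376],0],[0.35,[-0.0003,-0.0013,0.0376],0],[0.35,[0,0,0],0],[0.35,[0,0,0],0]]'

```text
t: 20.37
tcp_pos: [559.9, -304.2, 22.0]
tcp_rot: [[-0.952, 0.305, -0.003], [0.305, 0.952, 0.002], [0.004, 0.001, -1.0]]
contact_force: [0.6, -0.7, 1.3]
width: 31.0
grip_force: 0.0
```

>>> carry_out --rows '[[0,[0,0,0],0],[0,[0,0,0],0],[0,[0,0,0],0],[0,[0,0,0],0],[0,[0,0,0],0]]'

```text
t: 20.78
tcp_pos: [561.7, -306.5, 24.9]
tcp_rot: [[-0.952, 0.307, 0.003], [0.307, 0.952, -0.001], [-0.003, 0.0, -1.0]]
contact_force: [-0.3, 1.4, 8.5]
width: 7.9
grip_force: 30.0
```

>>> carry_out --rows '[[0,[0,0,-0.01],0],[0,[0,0,-0.03],0],[0,[0,0,-0.035],0],[0,[0,0,-0.035],0],[0,[0,0,0],0],[0,[0,0,0],0]]'

```text
t: 21.28
tcp_pos: [561.7, -307.2, 135.9]
tcp_rot: [[-0.952, 0.307, 0.005], [0.307, 0.952, -0.002], [-0.005, -0.0, -1.0]]
contact_force: [0.8, -0.1, -1.0]
width: 8.0
grip_force: 30.0
```

```bash
python3 -c "
from h import *
s=bot.observe(); print(s['tcp_pos'],s['width'],s['grip_force'])
plan([(538,185,133,84.1),(538,185,24,84.1)])
"
```

```text
[ 561.7180746  -307.19661209  135.89735189] 7.996757126224531 29.999874313361943
13 x [0.0099, 0.0367, 0.0001] -0.92
3 x [0.0002, 0.0001, 0.0363] 0
```

>>> carry_out --rows '[[0,[0.0099,0.0367,0],-0.92],[0,[0.0099,0.0367,0],-0.92],[0,[0.0099,0.0367,0],-0.92],[0,[0.0099,0.0367,0],-0.92],[0,[0.0099,0.0367,0],-0.92],[0,[0.0099,0.0367,0],-0.92],[0,[0.0099,0.0367,0],-0.92],[0,[0.0099,0.0367,0],-0.92],[0,[0.0099,0.0367,0],-0.92],[0,[0.0099,0.0367,0],-0.92],[0,[0.0099,0.0367,0],-0.92],[0,[0.0099,0.0367,0],-0.92]]'

```text
t: 22.28
tcp_pos: [540.7, 150.3, 131.9]
tcp_rot: [[-0.993, 0.118, -0.002], [0.118, 0.993, -0.001], [0.002, -0.001, -1.0]]
contact_force: [-1.0, -0.6, -1.1]
width: 8.0
grip_force: 30.0
```

>>> carry_out --rows '[[0,[0.0099,0.0367,0],-0.92],[0,[0,0,0],0],[0,[0,0,0],0],[0,[0,0,0.035],0],[0,[0,0,0.035],0],[0,[0,0,0.028],0],[0,[0,0,0.01],0],[0,[0,0,0],0],[0,[0,0,0],0]]'

```text
t: 23.03
tcp_pos: [536.7, 184.3, 24.5]
tcp_rot: [[-0.994, 0.105, -0.001], [0.105, 0.994, -0.002], [0.001, -0.002, -1.0]]
contact_force: [-0.1, -0.1, -0.4]
width: 7.6
grip_force: 30.0
```

>>> carry_out --rows '[[0.3,[0,0,0],0],[0.3,[0,0,0],0],[0.3,[0,0,-0.01],0],[0.3,[0,0,-0.035],0],[0.3,[0,0,-0.035],0],[0.3,[0,0,-0.035],0],[0.3,[-0.0056,-0.0389,0],0],[0.3,[-0.0056,-0.0389,0],0],[0.3,[-0.0056,-0.0389,0],0],[0.3,[-0.0056,-0.0389,0],0],[0.3,[-0.0056,-0.0389,0],0],[0.3,[-0.0056,-0.0389,0],0]]'

```text
t: 24.03
tcp_pos: [546.2, -51.1, 141.3]
tcp_rot: [[-0.995, 0.103, 0.002], [0.103, 0.995, 0.0], [-0.001, 0.0, -1.0]]
contact_force: [0.5, 1.1, -0.5]
width: 26.5
grip_force: 0.0
```

>>> carry_out --rows '[[0.35,[-0.0056,-0.0389,0],0],[0.35,[-0.0056,-0.0389,0],0],[0.35,[-0.0056,-0.0389,0],0],[0.35,[0,0,0],0]]'

```text
t: 24.37
tcp_pos: [549.8, -177.7, 142.1]
tcp_rot: [[-0.993, 0.114, 0.003], [0.114, 0.993, -0.006], [-0.003, -0.006, -1.0]]
contact_force: [-1.5, -1.0, 0.4]
width: 31.0
grip_force: 0.0
```

```bash
python3 -c "
from h import *
o=snap('7')
s=bot.observe(); print(s['t'],s['tcp_pos'],s['width'],s['grip_force'])
cv2.imwrite('pics/e.png',cv2.hconcat([cv2.resize(o['top'][0][150:310,110:270],None,fx=2.5,fy=2.5),cv2.resize(o['scene'][0][190:350,120:280],None,fx=2.5,fy=2.5)]))
detect(o)
detect({n:(0,np.load(f'pics/{n}_7.npy')) for n in('top',)},board=(480,690,130,430))
"
```

```text
24.4667 [ 550.60749013 -169.33026473  141.04000123] 30.823821539625946 0.0
top 662 all [623.3 385.2  31.9] high 309 [619.2 392.8  46.8] [113. 230.] 45
top 540 all [611.9 229.   33.8] high 271 [607.1 235.7  47.8] [101. 220.] 49
top 123 all [546.8 373.2  18.2] high 18 [547.4 374.7  42.5] [10. 10.] 64
top 125 all [546.3 313.6  17.7] high 19 [546.4 314.4  42.3] [12. 10.] 64
top 116 all [536.7 199.2  23.5] high 28 [535.4 185.4  44.4] [ 9. 23.] 87
```

View pics/e.png

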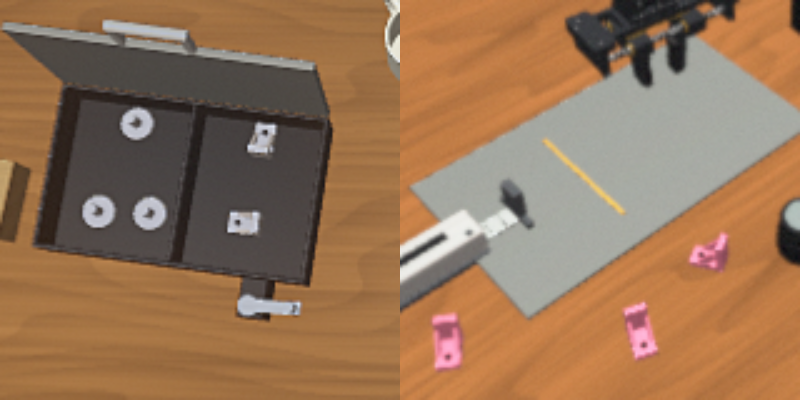

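View pics/scene_7.png

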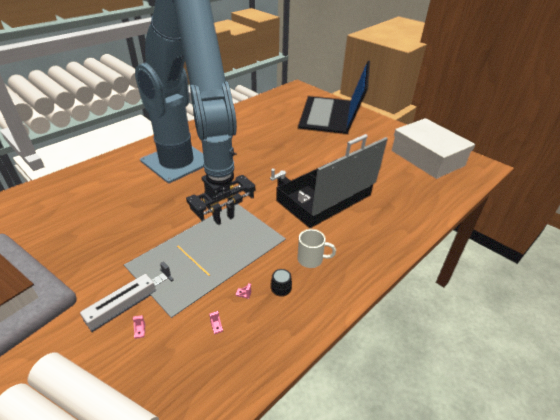

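The board is clear, with two feet in the left compartment and the bracket in the right. Next: measure the crossbar-to-line distance in both views.

```bash
python3 -c "
from h import *
np.set_printoptions(suppress=True,precision=1)
for n in('top','scene'):
    im=cv2.imread(f'pics/{n}_7.png' if n=='scene' else 'pics/top_7.png'); C=np.load(f'pics/{n}_7.npy')
    hsv=cv2.cvtColor(im,cv2.COLOR_BGR2HSV)
    bx=(C[...,0]>400)&(C[...,0]<610)&(C[...,1]>-330)&(C[...,1]<-220)
    m=bx&(hsv[...,1]>120)&(hsv[...,0]>10)&(hsv[...,0]<35)
    v,u=np.nonzero(m); L=np.array([onz(n,a,b,6) for a,b in zip(u,v)]); k=np.polyfit(L[:,0],L[:,1],1); print(n,'line',len(L),L.mean(0),'slope',k[0],'y at 506',np.polyval(k,506))
    bx=(C[...,0]>450)&(C[...,0]<560)&(C[...,1]>-400)&(C[...,1]<-335)
    P=C[bx&(C[...,2]>50)&(C[...,2]<62)]; print('block top',len(P),P.mean(0),P.min(0),P.max(0))
    v,u=np.nonzero(bx&(hsv[...,2]<95)&(C[...,2]<30)); L=np.array([onz(n,a,b,17) for a,b in zip(u,v)])
    for s,q in(('near',(L[:,0]<489)&(L[:,0]>478)),('far',(L[:,0]>523)&(L[:,0]<534))): print('bar',s,q.sum(),L[q].mean(0) if q.any() else 0, np.ptp(L[q][:,1]) if q.any() else 0)
s=bot.observe(); print(s['tcp_pos'])
plan([(506,-362,130,90),(506,-362,26,90)])
"
```

```text
top line 1 [ 669.5 -357.9    6. ] slope -0.26731801326513976 y at 506 -314.2285937055474
block top 51 [ 506.2 -361.6   54.8] [ 491.7 -368.3   50.9] [ 519.9 -355.7   61. ]
bar near 4 [ 483.6 -357.5   17. ] 0.15111535783557883
bar far 3 [ 528.4 -358.3   17. ] 0.10347471303367684
scene line 80 [ 431.1 -214.5    6. ] slope -0.6302886992817796 y at 506 -261.70656122720413
block top 43 [ 508.  -365.9   55.6] [ 491.4 -371.8   50.1] [ 522.2 -359.    59.4]
bar near 3 [ 483.5 -368.    17. ] 2.0791568783349703
bar far 1 [ 525.3 -368.3   17. ] 0.0
[ 550.6 -169.3  141. ]
5 x [0.0064, -0.039, 0.0022] -1.23
3 x [0.0, 0.0, 0.0347] 0<string>:9: RankWarning: Polyfit may be poorly conditioned
```

```bash
python3 -c "
from h import *
np.set_printoptions(suppress=True,precision=1)
for n in('top','scene'):
    im=cv2.imread(f'pics/{n}_0.png'); C=np.load(f'pics/{n}_0.npy')
    hsv=cv2.cvtColor(im,cv2.COLOR_BGR2HSV)
    m=((C[...,0]>400)&(C[...,0]<610)&(C[...,1]>-300)&(C[...,1]<-250)&(hsv[...,1]>100)&(hsv[...,0]>10)&(hsv[...,0]<35)).astype(np.uint8)
    v,u=np.nonzero(m); L=np.array([onz(n,a,b,6) for a,b in zip(u,v)]); k=np.polyfit(L[:,0],L[:,1],1); print(n,'line',len(L),L.mean(0),L.min(0),L.max(0),'slope',k[0],'y at 506',np.polyval(k,506))
    P=C[(C[...,0]>450)&(C[...,0]<560)&(C[...,1]>-400)&(C[...,1]<-335)&(C[...,2]>50)&(C[...,2]<62)]; print('block top',len(P),P.mean(0))
    for x in (476,536,491,521):
      print(x,'proj block edges',proj(n,[[x,-364,17]]).tolist())
"
```

```text
top line 85 [ 488.9 -271.5    6. ] [ 422.9 -274.     6. ] [ 592.2 -269.9    6. ] slope 0.0014212562297735067 y at 506 -271.46388610883804
block top 50 [ 505.4 -362.    54.9]
476 proj block edges [[402.30135199859984, 265.1968556301133]]
536 proj block edges [[401.91994372821233, 244.4416256275269]]
491 proj block edges [[402.20622889476044, 259.9799473993046]]
521 proj block edges [[402.0155199549296, 249.6023723875978]]
scene line 58 [ 492.1 -272.5    6. ] [ 420.4 -275.2    6. ] [ 587.8 -270.     6. ] slope 0.0041853769340122636 y at 506 -272.47315414279416
block top 43 [ 506.8 -365.8   55.3]
476 proj block edges [[161.16573004083028, 267.89828454125876]]
536 proj block edges [[172.30777653798486, 279.2796984351773]]
491 proj block edges [[163.89601215917233, 270.68552966108325]]
521 proj block edges [[169.46624174943216, 276.3753787479825]]
```

>>> carry_out --rows '[[0.4,[0.0064,-0.039,0],-1.2],[0.4,[0.0064,-0.039,0],-1.2],[0.4,[0.0064,-0.039,0],-1.2],[0.4,[0.0064,-0.039,0],-1.2],[0.4,[0.0064,-0.037,0],-1.2],[0.4,[0,0,0],0],[0.4,[0,0,0],0],[0.4,[0,0,0],0]]'

```text
t: 25.13
tcp_pos: [508.0, -355.4, 140.1]
tcp_rot: [[-1.0, -0.003, 0.001], [-0.003, 1.0, 0.002], [-0.001, 0.002, -1.0]]
contact_force: [0.4, 0.2, -0.1]
width: 35.7
grip_force: 0.0
```

```bash
python3 -c "
from h import *
s=bot.observe(); print(s['t'],s['tcp_pos'],s['width'],s['joint_positions'])
plan([(506,-363.5,28,90)])
"
```

```text
25.1333 [ 508.03292735 -355.39697502  140.13271413] 35.73271952737147 [ 15.94322981  35.91729341  21.13086383  98.19156524 -16.40533707
  48.9696192  134.45537228]
3 x [0.0007, -0.0028, 0.0374] 0.06
```

>>> carry_out --rows '[[0.4,[0.0007,-0.0027,0.0374],0],[0.4,[0.0007,-0.0027,0.0374],0],[0.4,[0.0007,-0.0027,0.0374],0],[0.4,[0,0,0],0],[0.4,[0,0,0],0]]'

```text
t: 25.55
tcp_pos: [504.9, -362.6, 26.7]
tcp_rot: [[-1.0, -0.004, -0.003], [-0.004, 1.0, 0.003], [0.003, 0.003, -1.0]]
contact_force: [0.0, 0.2, 0.7]
width: 35.1
grip_force: 0.0
```

>>> carry_out --rows '[[0,[0,0,0],0],[0,[0,0,0],0],[0,[0,0,0],0],[0,[0,0,0],0],[0,[0,0,0],0],[0,[0,0,0],0]]'

```text
t: 26.05
tcp_pos: [506.7, -364.5, 30.1]
tcp_rot: [[-1.0, -0.003, 0.003], [-0.003, 1.0, 0.001], [-0.003, 0.001, -1.0]]
contact_force: [-0.2, 5.6, 8.9]
width: 13.7
grip_force: 30.0
```

>>> carry_out --rows '[[0,[0,0.004,0],0],[0,[0,0.01,0],0],[0,[0,0.01,0],0],[0,[0,0.01,0],0],[0,[0,0.01,0],0],[0,[0,0.01,0],0],[0,[0,0.01,0],0],[0,[0,0.01,0],0],[0,[0,0.01,0],0],[0,[0,0.006,0],0],[0,[0,0.0025,0],0],[0,[0,0,0],0]]'

```text
t: 27.05
tcp_pos: [506.7, -274.9, 30.1]
tcp_rot: [[-1.0, -0.001, 0.005], [-0.001, 1.0, -0.004], [-0.005, -0.004, -1.0]]
contact_force: [-0.2, -5.0, 7.4]
width: 13.5
grip_force: 30.0
```

>>> carry_out --rows '[[0,[0,0,0],0],[0,[0,0,0],0]]'

```text
t: 27.22
tcp_pos: [506.7, -275.8, 30.1]
tcp_rot: [[-1.0, -0.0, 0.005], [-0.0, 1.0, -0.005], [-0.005, -0.005, -1.0]]
contact_force: [0.6, -5.1, 7.9]
width: 13.5
grip_force: 30.1
```

```bash
python3 -c "
from h import *
s=bot.observe(); print(s['t'],s['tcp_pos'],s['width'],s['grip_force'])
im,d=bot.capture('scene'); cv2.imwrite('pics/scene_8.png',im); im2,d=bot.capture('top'); cv2.imwrite('pics/top_8.png',im2)
print(proj('scene',[[506,-272,6],[476,-272,17],[536,-272,17]]).tolist())
cv2.imwrite('pics/f.png',cv2.resize(im[210:290,140:250],None,fx=7,fy=7,interpolation=cv2.INTER_CUBIC))
s=bot.observe(); print(s['t'],s['tcp_pos'],s['width'],s['grip_force'])
"
```

```text
27.2167 [ 506.68485032 -275.78070553   30.06779749] 13.469370017343573 30.05354311899282
[[193.22572792270486, 260.0436789546714], [187.18815584126384, 252.43966407148937], [198.537990758997, 262.93195021983394]]
27.3167 [ 506.65116448 -275.8458223    30.0442238 ] 13.692059827288789 30.053922553779557
```

View pics/f.png

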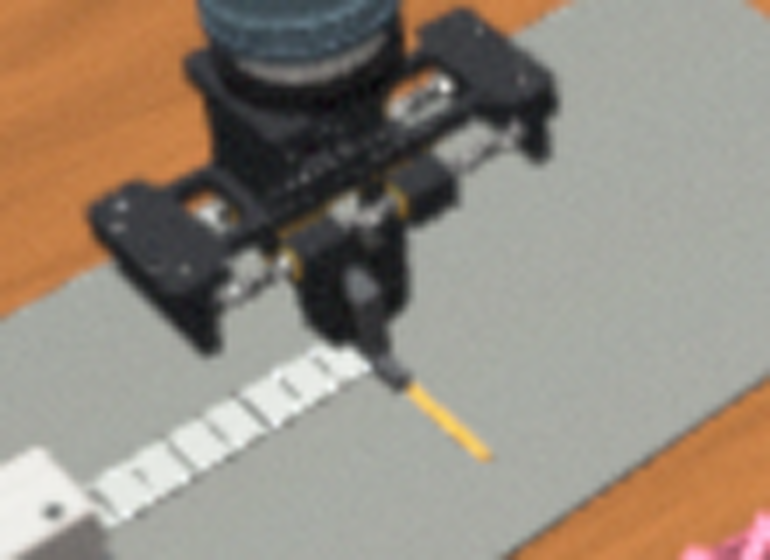

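```bash
python3 -c "
from h import *
f=lambda P:((proj('scene',P)-[140,210]+.5)*7-.5).round(0).tolist()
for y in(-272,-276): print(y,'tip top corners -y,+y; mid x521 -y,+y',f([[536,y-4,17],[536,y+4,17],[536,y-4,8],[536,y+4,8],[521,y-4,17],[521,y+4,17]]))
print('line',f([[540,-272,6],[590,-272,6]]))
im=cv2.imread('pics/scene_8.png'); hsv=cv2.cvtColor(im,cv2.COLOR_BGR2HSV)
sub=hsv[255:272,188:212]; 
for r,row in enumerate(sub): print(255+r,' '.join('%3d%s'%(p[2],'*' if p[1]>90 else ' ') for p in row))
"
```

```text
-272 tip top corners -y,+y; mid x521 -y,+y [[405.0, 378.0], [420.0, 369.0], [407.0, 392.0], [423.0, 383.0], [385.0, 360.0], [400.0, 350.0]]
-276 tip top corners -y,+y; mid x521 -y,+y [[397.0, 383.0], [413.0, 374.0], [400.0, 397.0], [415.0, 387.0], [377.0, 364.0], [393.0, 355.0]]
line [[421.0, 396.0], [490.0, 460.0]]
255  32   28   37   53   55   54   53   66  116  158  168  168  169  170  168  168  168  172  167  169  171  169  169  170 
256  27   32   32   54   49   53   59  107  159  169  169  169  168  171  169  171  171  169  168  169  168  168  168  168 
257  32   33   28   45   54   52   57  107  162  165  170  166  170  169  171  169  173  172  170  166  167  172  171  171 
258  43   55   49   52   53   47   52   91  159  170  170  169  170  171  172  171  170  168  169  167  169  168  169  170 
259 111  137  113   69   54   57   55   84  159  169  168  169  168  170  170  169  170  169  170  173  170  171  173  168 
260 207  225  205  123   75   64   74   96  153  167  169  169  171  172  169  169  169  170  170  171  171  171  172  171 
261 234  236  234  208  138   90  106 
[... 624 characters left out ...]
  148  164  210* 242* 237* 196  171  170  171  168  170  172  172  170  169  170 
267 167  169  169  172  167  170  171  169  168  172  178  218* 242* 237* 199  179  171  170  171  170  168  171  170  171 
268 168  172  172  169  169  172  171  169  173  172  172  178  219* 239* 236* 218* 181  171  171  173  171  171  171  174 
269 169  171  170  169  169  171  170  167  170  171  169  171  174  201  240* 244* 222* 185  170  168  172  172  170  172 
270 169  171  170  170  171  169  169  170  170  169  170  171  170  171  197  241* 244* 219* 187  172  168  169  170  171 
271 170  171  171  171  169  170  171  169  173  170  170  172  173  168  171  205  240* 242* 227* 191  174  171  169  172
```

The crossbar sits about 4 mm short of the line, and the TCP at -275.8 agrees. Nudging forward.

>>> carry_out --rows '[[0,[0,0.002,0],0],[0,[0,0.002,0],0],[0,[0,0,0],0],[0,[0,0,0],0],[0,[0,0,0],0]]'

```text
t: 27.73
tcp_pos: [506.7, -271.9, 30.1]
tcp_rot: [[-1.0, -0.0, 0.005], [-0.0, 1.0, -0.005], [-0.005, -0.005, -1.0]]
contact_force: [0.7, -5.8, 9.4]
width: 13.4
grip_force: 30.1
```

```bash
python3 -c "
from h import *
s=bot.observe(); print(s['t'],s['tcp_pos'],s['width'],s['grip_force'])
im,d=bot.capture('scene'); cv2.imwrite('pics/scene_9.png',im)
hsv=cv2.cvtColor(im,cv2.COLOR_BGR2HSV)
sub=hsv[258:269,190:206]; 
for r,row in enumerate(sub): print(258+r,' '.join('%3d%s'%(p[2],'*' if p[1]>90 else ' ') for p in row))
cv2.imwrite('pics/g.png',cv2.resize(im[240:280,170:225],None,fx=12,fy=12,interpolation=cv2.INTER_CUBIC))
"
```

```text
27.7333 [ 506.67593733 -271.91208317   30.05822937] 13.44802835957867 30.054969118209556
258 100   88   60   54   52   54   80  159  168  169  171  169  171  169  170  169 
259 194  169  101   61   55   60   97  156  169  169  168  170  169  170  168  168 
260 233  229  178   99   62   86  113  140  163  170  171  169  168  169  169  171 
261 236  236  232  144   82   97  110  122  142  157  166  170  171  172  173  172 
262 234  230  239  149  113   84  102  114  109  128  160  168  171  169  171  172 
263 228  192  171  165  160  120   88  108   82  116  164  169  171  171  171  171 
264 164  168  167  171  169  160  126   91  100  151  168  170  168  170  171  170 
265 165  171  170  168  169  169  162  136  172* 228* 198  173  170  169  168  169 
266 170  168  168  169  169  170  170  171  210* 241* 236* 198  173  170  171  171 
267 170  169  169  170  169  171  168  170  178  219* 241* 236* 200  178  172  169 
268 166  170  170  171  168  168  171  169  170  179  219* 240* 237* 218* 181  171
```

View pics/g.png

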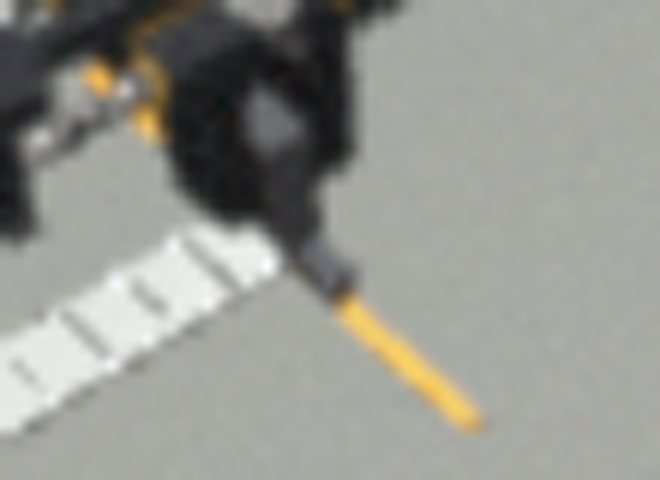

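The crossbar now sits on the line (tip and line meet at about (340,295) in the crop). Hold, then ease home.

>>> carry_out --rows '[[0,[0,0,0],0],[0,[0,0,0],0],[0,[0,0,0],0],[0,[0,0,0],0],[0,[0,0,0],0],[0,[0,0,0],0],[0,[0,0,0],0],[0,[0,0,0],0],[0,[0,0,0],0],[0,[0,0,0],0],[0,[0,0,0],0],[0,[0,0,0],0]]'

```text
t: 28.78
tcp_pos: [506.7, -272.0, 30.1]
tcp_rot: [[-1.0, -0.0, 0.005], [-0.0, 1.0, -0.005], [-0.005, -0.005, -1.0]]
contact_force: [1.2, -5.5, 8.7]
width: 13.4
grip_force: 30.1
```

>>> carry_out --rows '[[0,[0,0,0],0],[0,[0,0,0],0],[0,[0,0,0],0],[0,[0,0,0],0],[0,[0,0,0],0],[0,[0,0,0],0],[0,[0,0,0],0],[0,[0,0,0],0],[0,[0,0,0],0],[0,[0,0,0],0],[0,[0,0,0],0],[0,[0,0,0],0]]'

```text
t: 29.78
tcp_pos: [506.7, -271.9, 30.1]
tcp_rot: [[-1.0, -0.0, 0.005], [-0.0, 1.0, -0.005], [-0.005, -0.005, -1.0]]
contact_force: [1.5, -5.0, 8.3]
width: 13.7
grip_force: 30.1
```

>>> carry_out --rows '[[0,[0,0,0],0],[0,[0,0,0],0],[0,[0,0,0],0],[0,[0,0,0],0],[0,[0,0,0],0],[0,[0,0,0],0]]'

```text
t: 30.28
tcp_pos: [506.7, -271.9, 30.1]
tcp_rot: [[-1.0, -0.0, 0.005], [-0.0, 1.0, -0.005], [-0.005, -0.005, -1.0]]
contact_force: [0.6, -5.4, 8.9]
width: 13.9
grip_force: 30.1
```

>>> carry_out --rows '[[0,[0,-0.003,0],0],[0,[0,-0.006,0],0],[0,[0,-0.006,0],0],[0,[0,-0.006,0],0],[0,[0,-0.006,0],0],[0,[0,-0.006,0],0],[0,[0,-0.006,0],0],[0,[0,-0.006,0],0],[0,[0,-0.006,0],0]]'

```text
t: 31.03
tcp_pos: [506.7, -322.4, 30.1]
tcp_rot: [[-1.0, -0.001, 0.005], [-0.001, 1.0, -0.004], [-0.005, -0.004, -1.0]]
contact_force: [1.8, -3.3, 7.6]
width: 13.8
grip_force: 30.0
```

>>> carry_out --rows '[[0,[0,-0.006,0],0],[0,[0,-0.006,0],0],[0,[0,-0.006,0],0],[0,[0,-0.006,0],0],[0,[0,-0.006,0],0],[0,[0,-0.006,0],0],[0,[0,-0.004,0],0],[0,[0,-0.004,0],0],[0,[0,0,0],0],[0,[0,0,0],0]]'

```text
t: 31.87
tcp_pos: [506.8, -364.4, 30.0]
tcp_rot: [[-1.0, -0.002, 0.004], [-0.002, 1.0, -0.001], [-0.004, -0.001, -1.0]]
contact_force: [-0.1, 0.8, 11.2]
width: 13.7
grip_force: 30.0
```

>>> carry_out --rows '[[0,[0,-0.0015,0],0],[0,[0,0,0],0],[0.4,[0,0,0],0],[0.4,[0,0,0],0],[0.4,[0,0,0],0],[0.4,[0,0,-0.02],0],[0.4,[0,0,-0.04],0],[0.4,[0,0,-0.04],0],[0.4,[0,0.03,-0.025],0],[0.4,[0,0.03,-0.025],0],[0.4,[0,0.03,-0.025],0],[0.4,[0,0,0],0]]'

```text
t: 32.87
tcp_pos: [507.9, -270.2, 206.6]
tcp_rot: [[-1.0, -0.008, 0.006], [-0.008, 1.0, 0.002], [-0.006, 0.002, -1.0]]
contact_force: [1.8, 0.2, -0.5]
width: 35.5
grip_force: 0.0
```

```bash
python3 -c "
from h import *
np.set_printoptions(suppress=True,precision=1)
o=snap('10')
for n in o:
    C=o[n][1]
    P=C[(C[...,0]>450)&(C[...,0]<560)&(C[...,1]>-400)&(C[...,1]<-335)&(C[...,2]>50)&(C[...,2]<62)]; print(n,'block top',len(P),P.mean(0))
    P=C[(C[...,0]>600)&(C[...,0]<740)&(C[...,1]>200)&(C[...,1]<320)&(C[...,2]>285)&(C[...,2]<315)]; print('bar',len(P),P.mean(0),P.min(0),P.max(0))
s=bot.observe(); print(s['t'],s['tcp_pos'])
plan([(506,-270,350,None),(600,240,380,-5.9),(686,258,340,-5.9),(686,258,283,-5.9)])
print(np.round(s['joint_positions'],0))
"
```

```text
top block top 0 [nan nan nan]
bar 185 [685.7 255.6 302.9] [677.2 217.2 286.6] [695.1 296.2 311.2]
scene block top 45 [ 507.4 -365.7   55. ]
bar 97 [685.4 248.8 299.6] [676.1 212.  285.1] [693.7 292.6 306.4]
32.9667 [ 505.5 -274.6  203.5]
4 x [-0.0002, 0.0011, -0.0366] 0
13 x [-0.0331, 0.0284, -0.0023] -6.45
3 x [-0.0089, -0.0279, 0.0134] 0
2 x [0.0, 0.0, 0.0285] 0
[  6.  27.  23. 103. -13.  53. 126.]<string>:7: RuntimeWarning: Mean of empty slice.
  ret = um.true_divide(
```

```bash
python3 -c "
from h import *
plan([(540,-40,330,40),(600,240,390,-5.9),(685,253,345,-5.9)])
"
```

```text
8 x [0.007, 0.0298, -0.0158] 6.28
8 x [0.0312, 0.0195, -0.0075] 5.74
3 x [0.0072, 0.0277, 0.015] 0
```

>>> carry_out --rows '[[0.45,[0.007,0.0298,-0.0158],6.28],[0.45,[0.007,0.0298,-0.0158],6.28],[0.45,[0.007,0.0298,-0.0158],6.28],[0.45,[0.007,0.0298,-0.0158],6.28],[0.45,[0.007,0.0298,-0.0158],6.28],[0.45,[0.007,0.0298,-0.0158],6.28],[0.45,[0.007,0.0298,-0.0158],6.28],[0.45,[0.007,0.0298,-0.0158],6.28]]'

```text
t: 33.63
tcp_pos: [540.1, -41.1, 328.9]
tcp_rot: [[-0.635, 0.773, -0.002], [0.773, 0.635, -0.001], [0.001, -0.002, -1.0]]
contact_force: [1.5, 0.5, -0.0]
width: 39.4
grip_force: 0.0
```

>>> carry_out --rows '[[0.45,[0.0312,0.0195,-0.0075],5.74],[0.45,[0.0312,0.0195,-0.0075],5.74],[0.45,[0.0312,0.0195,-0.0075],5.74],[0.45,[0.0312,0.0195,-0.0075],5.74],[0.45,[0.0312,0.0195,-0.0075],5.74],[0.45,[0.0312,0.0195,-0.0075],5.74],[0.45,[0.0312,0.0195,-0.0075],5.74],[0.45,[0.0312,0.0195,-0.0075],5.74],[0.45,[0,0,0],0],[0.45,[0,0,0],0]]'

```text
t: 34.47
tcp_pos: [602.2, 239.5, 386.8]
tcp_rot: [[0.104, 0.995, -0.002], [0.995, -0.104, -0.003], [-0.003, -0.001, -1.0]]
contact_force: [0.9, -0.5, -0.5]
width: 39.4
grip_force: 0.0
```

```bash
python3 -c "
from h import *
s=bot.observe(); print(s['t'],s['tcp_pos'],np.round(s['joint_positions'],0))
plan([(685,255,345,-5.9),(685,255,284,-5.9)])
"
```

```text
34.4667 [602.21406271 239.45730969 386.76403948] [-48.  27.  34.  79. -15.  79. -20.]
3 x [0.0081, 0.0269, 0.0139] -0.03
2 x [0.0001, 0.0, 0.0305] 0
```

>>> carry_out --rows '[[0.45,[0.0081,0.0269,0.0139],0],[0.45,[0.0081,0.0269,0.0139],0],[0.45,[0.0081,0.0269,0.0139],0],[0.45,[0,0,0],0],[0.45,[0,0,0],0],[0.45,[0,0,0.03],0],[0.45,[0,0,0.03],0],[0.45,[0,0,0],0],[0.45,[0,0,0],0]]'

```text
t: 35.22
tcp_pos: [683.1, 253.3, 287.6]
tcp_rot: [[0.107, 0.994, -0.002], [0.994, -0.107, -0.001], [-0.001, -0.002, -1.0]]
contact_force: [0.3, -0.2, 1.4]
width: 39.7
grip_force: 0.0
```

>>> carry_out --rows '[[0,[0,0,0],0],[0,[0,0,0],0],[0,[0,0,0],0],[0,[0,0,0],0],[0,[0,0,0],0]]'

```text
t: 35.63
tcp_pos: [684.9, 254.6, 288.8]
tcp_rot: [[0.106, 0.994, 0.002], [0.994, -0.106, 0.001], [0.001, 0.002, -1.0]]
contact_force: [0.2, 0.2, 4.0]
width: 10.8
grip_force: 30.0
```

```bash
python3 -c "
import numpy as np
from h import *
s=bot.observe(); p=s['tcp_pos']; print(p,s['width'])
# bar angle from tcp x: hinge at grasp geometry
r=235; a0=np.radians(93.5); a=np.linspace(a0,np.radians(1.2),20)
x=-r*np.cos(a); z=r*np.sin(a); print(np.c_[np.diff(x),-np.diff(z)].round(1).tolist(), x[-1]-x[0], z[-1]-z[0])
"
```

```text
[684.8597602  254.59068781 288.79628212] 10.82860163665439
[[-19.9, -0.4], [-19.9, 1.3], [-19.7, 3.0], [-19.4, 4.7], [-18.9, 6.3], [-18.3, 7.9], [-17.6, 9.4], [-16.7, 10.8], [-15.7, 12.2], [-14.7, 13.5], [-13.5, 14.7], [-12.2, 15.8], [-10.8, 16.7], [-9.3, 17.6], [-7.8, 18.3], [-6.2, 18.9], [-4.6, 19.4], [-2.9, 19.7], [-1.3, 19.9]] -249.29486740728004 -229.64020895654988
```

>>> carry_out --rows '[[0,[0,-0.0199,-0.0004],0],[0,[0,-0.0199,0.0013],0],[0,[0,-0.0197,0.003],0],[0,[0,-0.0194,0.0047],0],[0,[0,-0.0189,0.0063],0],[0,[0,-0.0183,0.0079],0],[0,[0,-0.0176,0.0094],0]]'

```text
t: 36.22
tcp_pos: [552.2, 269.4, 256.8]
tcp_rot: [[0.106, 0.994, 0.005], [0.994, -0.106, 0.002], [0.003, 0.005, -1.0]]
contact_force: [2.7, 1.6, 1.4]
width: 10.9
grip_force: 30.0
```

>>> carry_out --rows '[[0,[0,-0.0167,0.0108],0],[0,[0,-0.0157,0.0122],0],[0,[0,-0.0147,0.0135],0],[0,[0,-0.0135,0.0147],0],[0,[0,-0.0122,0.0158],0],[0,[0,-0.0108,0.0167],0]]'

```text
t: 36.72
tcp_pos: [469.1, 278.6, 172.3]
tcp_rot: [[0.105, 0.994, 0.004], [0.994, -0.105, 0.002], [0.003, 0.004, -1.0]]
contact_force: [3.1, 1.7, 0.4]
width: 11.1
grip_force: 30.0
```

>>> carry_out --rows '[[0,[0,-0.0093,0.0176],0],[0,[0,-0.0078,0.0183],0],[0,[0,-0.0062,0.0189],0],[0,[0,-0.0046,0.0194],0],[0,[0,-0.0029,0.0197],0],[0,[0,-0.0013,0.0155],0],[0,[0,0,0],0],[0,[0,0,0],0]]'

```text
t: 37.38
tcp_pos: [437.7, 282.1, 62.1]
tcp_rot: [[0.106, 0.994, 0.003], [0.994, -0.106, 0.001], [0.002, 0.003, -1.0]]
contact_force: [3.0, 3.0, -2.5]
width: 10.9
grip_force: 30.0
```

>>> carry_out --rows '[[0,[0,0,0.002],0],[0,[0,0,0.002],0],[0,[0,0,0.002],0],[0,[0,0,0],0],[0,[0,0,0],0]]'

```text
t: 37.8
tcp_pos: [437.7, 282.2, 58.0]
tcp_rot: [[0.106, 0.994, 0.002], [0.994, -0.106, 0.003], [0.003, 0.002, -1.0]]
contact_force: [0.5, 2.0, 16.7]
width: 10.3
grip_force: 30.0
```

>>> carry_out --rows '[[0,[0,0,-0.002],0],[0.45,[0,0,0],0],[0.45,[0,0,0],0],[0.45,[0,0,0],0],[0.45,[0,0,-0.03],0],[0.45,[0,0,-0.04],0],[0.45,[0,0,-0.04],0],[0.45,[0,0,-0.04],0],[0.45,[-0.04,0,0],0],[0.45,[-0.04,0,0],0],[0.45,[-0.04,0,0],0],[0.45,[-0.04,0,0],0]]'

```text
t: 38.8
tcp_pos: [417.8, 119.8, 207.8]
tcp_rot: [[0.105, 0.994, -0.002], [0.994, -0.105, -0.0], [-0.001, -0.002, -1.0]]
contact_force: [0.8, -0.6, 0.1]
width: 39.7
grip_force: 0.0
```

>>> carry_out --rows '[[0.45,[-0.04,0,0],0],[0.45,[-0.04,0,0],0],[0.45,[-0.04,0,0],0],[0.45,[-0.04,0,0],0],[0.45,[0,0,0],0],[0.45,[0,0,0],0],[0.45,[0,0,0],0]]'

```text
t: 39.38
tcp_pos: [401.8, -36.9, 207.8]
tcp_rot: [[0.106, 0.994, -0.001], [0.994, -0.106, 0.0], [0.0, -0.001, -1.0]]
contact_force: [-0.5, 0.0, 0.7]
width: 39.8
grip_force: 0.0
```

```bash
python3 -c "
from h import *
np.set_printoptions(suppress=True,precision=1)
o=snap('11')
for n in o:
    C=o[n][1]
    P=C[(C[...,0]>450)&(C[...,0]<560)&(C[...,1]>-400)&(C[...,1]<-335)&(C[...,2]>50)&(C[...,2]<62)]; print(n,'block',len(P),P.mean(0))
    P=C[(C[...,0]>425)&(C[...,0]<450)&(C[...,1]>235)&(C[...,1]<330)&(C[...,2]>55)&(C[...,2]<100)]; print('bar',len(P),P.mean(0))
    for x0,x1 in((480,540),(600,660)):
        P=C[(C[...,0]>x0)&(C[...,0]<x1)&(C[...,1]>220)&(C[...,1]<380)&(C[...,2]>40)&(C[...,2]<120)]; print('lid z',x0,len(P),np.median(P[:,2]))
s=bot.observe(); print(s['t'],s['tcp_pos'],s['contact_force'])
"
```

```text
top block 51 [ 506.1 -361.5   54.9]
bar 139 [439.3 281.   75.1]
lid z 480 1134 75.2933442825889
lid z 600 1187 75.14817991426881
scene block 43 [ 507.3 -365.6   55.4]
bar 63 [438.  275.8  72.6]
lid z 480 365 75.07457610422553
lid z 600 438 74.66310560412927
39.4833 [402.2 -36.  207.9] [-0.2 -0.3  0.4]
```

View pics/scene_11.png

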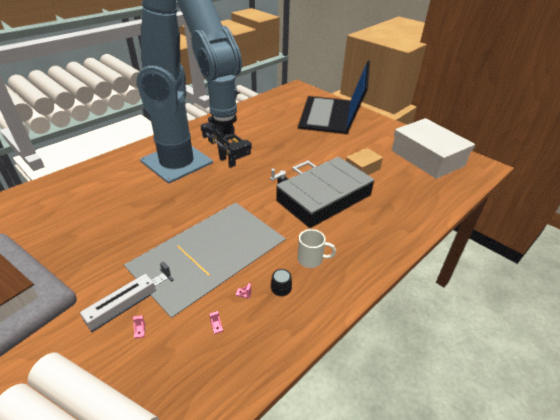

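The picture shows the lid shut on the case (325,187), the scale home with its grip at (166,270), the board clear, and the mug (311,248), lens (282,282) and carton (364,161) in place. Handing in.

```bash
python3 -c "
from workcell import bot
print(bot.job_done())"
```

```text
the job is handed in; nothing more can be done
None
```

The job is handed in at about 39 s of the 210 s allowed, with no verdict returned: the latch is aside at about 1.5 rad, two feet and one bracket are stowed in their compartments, the scale was held on the brass line for about 2.6 s and eased home, the lid is shut, and the mug, lens and carton were left alone.

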